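# Change the product plate on a kinematic test mount and load it

### The job

Change the test mount over to terminal blocks: twist its red spring-return knob to the stop so that the plate with the blue handle is pushed up off the balls, let the knob spring back, and stand that plate on the blue mat. Then put the plate with the orange handle on the three balls, pressed down until the spring rollers pull it fully home, and have every white terminal block that is there lying flat in a nest of that plate, one to a nest. Leave the other things on the bench alone.

Things in the scene. Friction and masses are not known exactly. Their poses are not given: they have to be found in the camera images.
- seat (a point): Where the handle centre of a plate lies when the plate is fully home on the mount's three balls, 79 mm above the bench. Its axes are the mount's: x away from the knob (the knob is on the mount's -x side), z up.
- mount: The fixed mount, origin under its middle: dark block 150 (x) x 250 (y) x 22 mm high; a tongue 84 mm wide on its -x side carries the knob. On top three 18 mm steel balls, centres 30 mm above the bench, at (40,0), (-34,55), (-34,-55) mm in x, y. Grey latch housings at the middle of its +y and -y sides, inner faces 105 mm from the middle, 70 mm high.
- latch_left (a joint): Outward travel (m) of the brass spring roller of the +y latch: 0 with no plate, up to 0.008, spring 6 to 8 N. Roller 20 mm thick, 30 mm long, axis 54 mm above the bench, its inner side 2.5 mm inside the edge of a seated plate. A plate just set down rests on the two rollers 18 mm too high.
- latch_right (a joint): The same for the -y latch. Pressing the plate down past both rollers takes about 8 to 25 N on its handle, depending on friction and on how level it is kept; if one side stays up, press there. Over the last 5 mm the rollers ride over the plate's top edge, pull it down onto the balls and hold it (reading then about 0.0008).
- knob (a joint): Red bar knob on the mount, rad: 0 at rest, 1.3 at its stop, turned clockwise seen from above; a spring returns it to 0. It raises three ejector pins that lift a seated plate, about 20 mm at the stop, past the rollers; when the pins sink again the plate stays standing loose on the rollers, 18 mm above its seat. Needs up to about 0.4 N m.
- knob_grip (a point): Point on the knob's vertical axis, mid-height of its bar, 48.5 mm above the bench, 124 mm from the mount's middle. Bar 74 mm long, 14 mm wide, 26 mm high (top 61.5 mm above the bench). The bar lies along this point's x axis, which turns with the knob and lies along mount x at rest. 20 mm below this point is the flat metal collar.
- old_handle (a point): Centre of the bar of the BLUE handle of the plate seated at the start. Bar 14 mm wide (x), 14 mm high, 74 mm long (along plate y). Plate: aluminium, 116 (x) x 166 (y) x 6 mm, about 0.4 kg, black posts on top, steel vee grooves beneath which are its feet. Slab top 30 mm below this point, feet 49 mm below.
- new_handle (a point): Centre of the bar of the ORANGE handle of the plate to be mounted, standing on the bench at the start, 49 mm above the bench. Size, handle, axes and underside as the blue-handled plate, but four low white-walled nests on top. When home on the balls this point and its x, y, z axes lie on those of seat; it does not fit half a turn round.
- mat_centre (a point): Centre of the top of the fixed blue mat, 130 (x) x 180 (y) x 3 mm, where the plate with the blue handle is to stand.
- nest0 (a point): Where the centre of a block lies when it is home in this nest of the orange-handled plate (moves with the plate); block length along this y axis, either way round. Nest 25 (x) x 72 (y) mm inside, walls 6 mm high, floor 9.5 mm below this point; its long sides are open over the middle 48 mm for the fingers. Nests lie at (+-42, +-41) mm in plate x, y.
- nest1 (a point): Where the centre of a block lies when it is home in this nest of the orange-handled plate (moves with the plate); block length along this y axis, either way round. Nest 25 (x) x 72 (y) mm inside, walls 6 mm high, floor 9.5 mm below this point; its long sides are open over the middle 48 mm for the fingers. Nests lie at (+-42, +-41) mm in plate x, y.
- nest2 (a point): Where the centre of a block lies when it is home in this nest of the orange-handled plate (moves with the plate); block length along this y axis, either way round. Nest 25 (x) x 72 (y) mm inside, walls 6 mm high, floor 9.5 mm below this point; its long sides are open over the middle 48 mm for the fingers. Nests lie at (+-42, +-41) mm in plate x, y.
- nest3 (a point): Where the centre of a block lies when it is home in this nest of the orange-handled plate (moves with the plate); block length along this y axis, either way round. Nest 25 (x) x 72 (y) mm inside, walls 6 mm high, floor 9.5 mm below this point; its long sides are open over the middle 48 mm for the fingers. Nests lie at (+-42, +-41) mm in plate x, y.
- block0_centre (a point): White eight-way terminal block, 20 x 67 x 19 mm, 35 g, lying on the bench. The point is its centre, 9.5 mm over its underside; y axis along its 67 mm length, z up. Grip it across its lower 12 mm, which are a plain block 18 mm wide; the upper 7 mm are only 10 mm wide. 3 or 4 blocks are there; None is given for an absent one.
- block1_centre (a point): White eight-way terminal block, 20 x 67 x 19 mm, 35 g, lying on the bench. The point is its centre, 9.5 mm over its underside; y axis along its 67 mm length, z up. Grip it across its lower 12 mm, which are a plain block 18 mm wide; the upper 7 mm are only 10 mm wide. 3 or 4 blocks are there; None is given for an absent one.
- block2_centre (a point): White eight-way terminal block, 20 x 67 x 19 mm, 35 g, lying on the bench. The point is its centre, 9.5 mm over its underside; y axis along its 67 mm length, z up. Grip it across its lower 12 mm, which are a plain block 18 mm wide; the upper 7 mm are only 10 mm wide. 3 or 4 blocks are there; None is given for an absent one.
- block3_centre (a point): White eight-way terminal block, 20 x 67 x 19 mm, 35 g, lying on the bench. The point is its centre, 9.5 mm over its underside; y axis along its 67 mm length, z up. Grip it across its lower 12 mm, which are a plain block 18 mm wide; the upper 7 mm are only 10 mm wide. 3 or 4 blocks are there; None is given for an absent one.
- bottle: Bystander: white squeeze bottle with a blue cap, 48 mm diameter, 139 mm high; origin at the centre of its underside.
- tape: Bystander: roll of yellow tape, 60 mm diameter, 18 mm high; origin at the centre of its underside.
- spool: Bystander: spool of solder wire, 52 mm diameter, 36 mm high; origin at the centre of its underside.
- screwdriver: Bystander: red screwdriver, 194 mm long (along its y axis), 25 mm thick; origin below its middle.

How it is judged:
By the outcome, as a careful person would: the job done as asked, in the order asked, and still so for the second after the job is handed in, with the robot touching nothing.
Of block0, block1, block2, block3 only 3 to 4 are there at a start; the rules pass over those that are not, and their reading is None.
At some moment in a run one of block0, block1, block2, block3 may be knocked a few centimetres aside while the robot is not near it.
Once in a run the grip may slacken for a moment while it holds something.
It also fails if it takes over 210 s, if anything falls off the work surface, if the arm or the gripper's body presses on something with over 40 N, if the wrist force passes 120 N, or if a joint passes its speed limit or range.

### The arm

A 7-joint arm with a two-finger parallel gripper is mounted at the origin on a cart in front of the work surface, level with it; the furniture and walls round the work are solid. World frame = base frame: x ahead of the robot, y to its left, z up, the work surface at z = 0. Lengths are in mm, angles in rad, forces in N, time in s.
With the tool pointing down it reaches from about 350 to 900 mm from the base axis. Payload 19.9 kg.
Tool frame: the origin (TCP) lies midway between the tips of the shut fingers; the grasp point (between the pads) lies 19 mm behind it (arm.tcp_to_grasp is the distance from the TCP to the grasp point, in mm); z points along the fingers, y is the line along which they close (so a half turn about z gives the same grasp; the last joint's range is limited). The gripper opens to 85 mm and grips with 20 to 120 N. Pads are 22 mm wide; open, the fingers measure 114 mm over their backs; the gripper's body (76 mm by 85 mm) begins 54 mm behind the grasp point. The pads swing forward as they close: fully open they stand 13 mm farther back than shut.
Start: joints at [1.161, 0.417, -0.01, 1.614, 0.005, 1.111, -0.053], TCP at [225.304, -582.957, 231.26] pointing down, gripper open.
Joint ranges: [-2.81, 2.81], [-0.39, 2.02], [-1.27, 1.25], [0.06, 2.57], [-1.19, 4.33], [0.19, 2], [-2.82, 2.82]. Speed limits (rad/s): [1.89, 1.89, 2.39, 2.39, 3.01, 3.01, 3.01].

### API

Orientations are given as a unit quaternion [w, x, y, z].
In Python, from bench import arm, get_image, camera_model gives the robot as it stands.
- The arm moves only by the shell command python3 -m crank 'ROWS' [FORCE]. ROWS is JSON, a list of rows, each a list of 5 numbers: the shift along the tool's x, y, z in mm, then the turn about the tool's z in rad, then the opening, from 0 (shut) to 1 (fully open). A call has 1 to 5 rows; each row shifts and turns the commanded pose from where the row before left it, along the tool's axes as they then stand; what a row does not reach is not made up. A row lasts 1/12 s, in which the tool goes at most 41.7 mm and 7.16 degrees, less where a joint would pass 70% of its speed; a pose out of reach is approached as far as the arm can. A call is refused whole if a number of a shift passes 41.7 or a number of a turn 0.125, either way. A call with a gripper value outside its range is refused whole. The fingers move at their own pace and stop on an object; FORCE is the grip in N (left out, the last holds). Time passes only in rows, so rows that do not move let the fingers close. It gives the time, the measured TCP pose, the force, the opening and the grip force at its end, in the units of the state.
- arm.get_obs(): the state, without advancing time (a new reading comes with each control period).
- get_image(name): name is "scene" or "top"; returns the picture (480x640x3 uint8, red, green, blue); there is no depth.
- camera_model(name): a dict with "vfov" (degrees; the focal length in pixels is half the picture's height over the tangent of half this angle, whatever the lens; pixels are square), "cx", "cy" (the principal point, pixels), "cam_to_world" (4x4, takes a point from camera to world coordinates). Camera axes: x right, y up, looking along -z (the intrinsics and any distortion apply to the point x, -y, -z); pixel columns grow to the right and rows downward; lengths in mm; the calibration is good to about 2 mm. A picture is of the moment at which its call begins. camera_model takes no time and is no camera call.
- arm.finish_job(): hands the job in; it is judged then, once.
The state is a dict: "time": time; "joint_pos": joint angles; "joint_vel": joint speeds; "joint_efforts": joint torques, N m; "eef_pos": TCP position; "ee_rot": TCP orientation; "wrist_force": force on the tool from outside, world axes, zero at the start; "moment": the same for the moment, N m; "opening": finger opening in mm; "gripper_force": force on a finger pad.
Only numpy, scipy, OpenCV 4.12 (cv2) and the standard library are available. Lean on these libraries where they do the work, as an engineer would, in place of code of your own. Each camera call takes 0.05 s, during which the arm holds its last target. There are 200 camera calls.

## Working session

There is one attempt and no reset: what is moved stays moved. The work goes in short steps, Python scripts to look and compute and a shell command to move; the robot and the scene stay as the last step left them, time stands still between calls to the robot, and variables do not carry over. Pictures are saved under pics/ and viewed, at most 14 in all, crops included, and the job is handed in when it is done.

```bash
ls; mkdir -p pics
python3 - <<'E'
from bench import arm,get_image,camera_model
import cv2
print(arm.get_obs())
for n in("scene","top"):
    print(n,camera_model(n)); cv2.imwrite(f"pics/{n}0.png",get_image(n)[:,:,::-1])
E
```

```text
pics
{'time': 0.0, 'joint_pos': array([ 1.16049153,  0.41800345, -0.01032907,  1.61419853,  0.00468874,
        1.11067284, -0.05297908]), 'joint_vel': array([ 0.00087636,  0.00064692, -0.00123585,  0.00041411, -0.00066817,
       -0.00038184, -0.00016874]), 'joint_efforts': array([ 1.42247642e-03, -8.64427114e+01,  6.79871310e-01, -4.34887862e+01,
        1.91657053e-02,  7.37594994e-03,  2.69657278e-05]), 'eef_pos': array([ 225.19208646, -582.64025695,  230.63150669]), 'ee_rot': array([-6.10698667e-04,  9.83041398e-01,  1.83382699e-01, -1.50645014e-04]), 'wrist_force': array([-0.4065971 ,  0.31278036,  0.79798535]), 'moment': array([ 0.03941499, -0.01608018,  0.05506511]), 'gripper_force': 0.0, 'opening': 85.37872083648672}
scene {'vfov': 48.7877992926073, 'cx': 330.18068165135395, 'cy': 246.5237870345287, 'cam_to_world': array([[-5.81057573e-01,  4.14626701e-01, -7.00326206e-01,
        -6.35468993e+02],
       [-8.13549765e-01, -3.19760142e-01,  4.85685322e-01,
         8.70063662e+02],
       [-2.25583044e-02,  8.51961355e-01,  5.23118507e-01,
         9.03685743e+02],
       [ 0.00000000e+00,  0.00000000e+00,  0.00000000e+00,
         1.00000000e+00]])}
top {'vfov': 42.31366762658764, 'cx': 310.5938207364629, 'cy': 236.31334824357103, 'cam_to_world': array([[ 2.39750354e-02,  9.92558442e-01, -1.19385662e-01,
         2.93207661e+02],
       [-9.99138787e-01,  2.78352030e-02,  3.07715167e-02,
         1.59958865e+02],
       [ 3.38656529e-02,  1.18545098e-01,  9.92370988e-01,
         1.66085043e+03],
       [ 0.00000000e+00,  0.00000000e+00,  0.00000000e+00,
         1.00000000e+00]])}
```

View pics/top0.png

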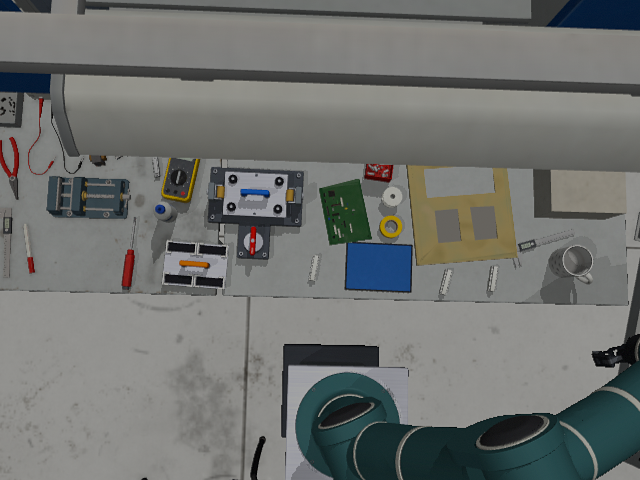

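View pics/scene0.png

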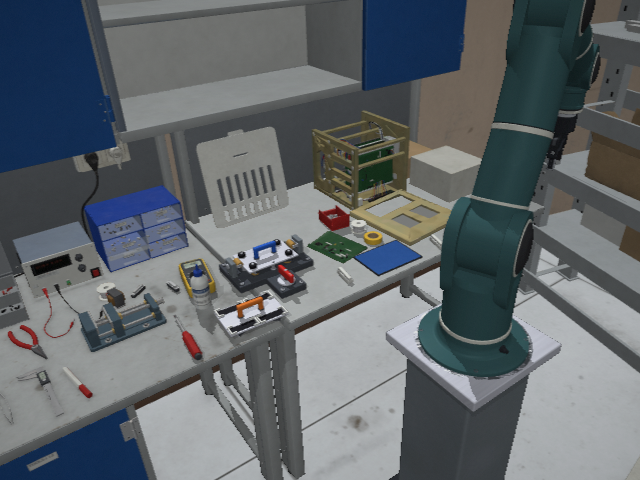

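```bash
cat > h.py <<'E'
import numpy as np,cv2
from bench import arm,get_image,camera_model
def cam(n):
    m=camera_model(n); f=240/np.tan(np.radians(m["vfov"]/2)); return m,f,np.array(m["cam_to_world"])
def p2w(n,u,v,z):
    m,f,T=cam(n); d=T[:3,:3]@np.array([(u-m["cx"])/f,-(v-m["cy"])/f,-1]); o=T[:3,3]
    return (o+d*(z-o[2])/d[2])
def w2p(n,P):
    m,f,T=cam(n); c=(np.atleast_2d(P)-T[:3,3])@T[:3,:3]
    return np.c_[m["cx"]+f*c[:,0]/-c[:,2], m["cy"]-f*c[:,1]/-c[:,2]]
def crop(n,u0,v0,u1,v1,s,fn,img=None):
    img=get_image(n) if img is None else img
    cv2.imwrite(fn,cv2.resize(img[v0:v1,u0:u1,::-1],None,fx=s,fy=s,interpolation=cv2.INTER_CUBIC))
E
python3 - <<'E'
from h import *
a=cv2.imread("pics/top0.png")[:,:,::-1]
A=cv2.resize(a[150:300,110:310],None,fx=4,fy=4,interpolation=2); cv2.imwrite("pics/c1.png",A[:,:,::-1])
A=cv2.resize(a[150:300,300:520],None,fx=3.6,fy=3.6,interpolation=2); cv2.imwrite("pics/c2.png",A[:,:,::-1])
for n,u,v,z in[("blue",255,192,79),("knob",253,240,61),("orange",195,265,49),("mat",378,267,3),("b",314,268,15),("b",446,281,15),("b",492,279,15),("b?",156,168,15)]: print(n,p2w("top",u,v,z))
E
```

```text
blue [594.79065582 257.38787926  79.        ]
knob [471.87975425 259.29295909  61.        ]
orange [403.96829282 407.44139355  49.        ]
mat [414.68752302 -74.66082938   3.        ]
b [406.64454605  97.83133513  15.        ]
b [ 381.16922961 -255.73882498   15.        ]
b [ 389.69922789 -379.93701171   15.        ]
b? [664.36043798 528.81376692  15.        ]
```

View pics/c1.png

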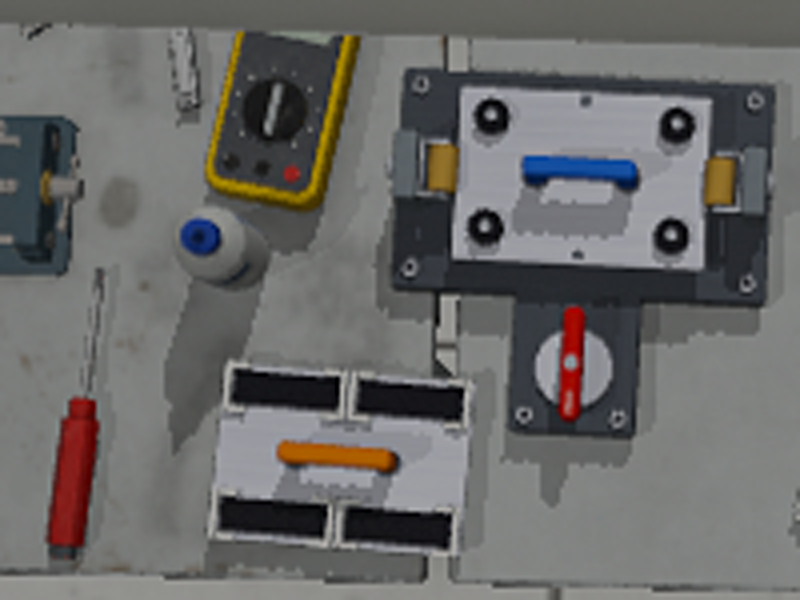

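View pics/c2.png

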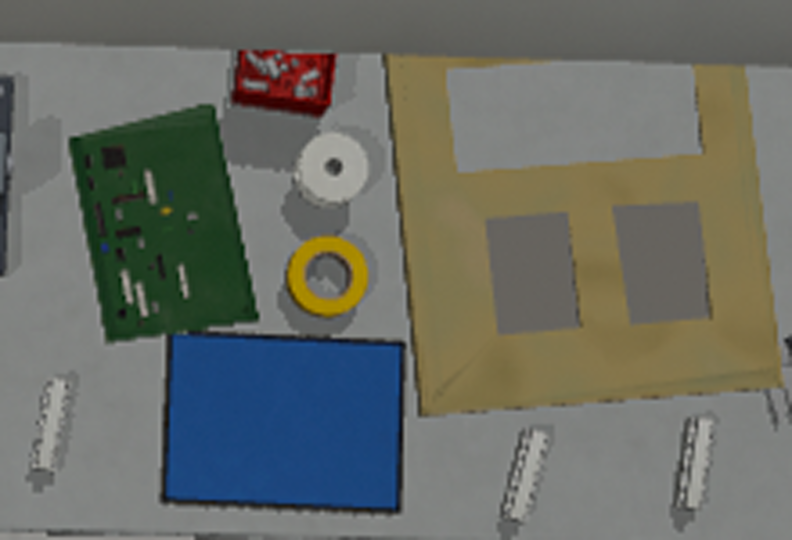

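Run:
```python
from h import *
print(w2p("scene",[[664,529,10],[595,257,79],[404,407,49],[407,98,15],[472,259,61]]))
a=cv2.imread("pics/scene0.png")[:,:,::-1]
crop("scene",90,225,365,365,2.9,"pics/c3.png",a)
```

```text
[[173.30826837 285.4586592 ]
 [264.44306708 245.32014312]
 [251.55654445 302.88691616]
 [344.48216802 272.82279049]
 [285.63669116 268.68182839]]
```

View pics/c3.png

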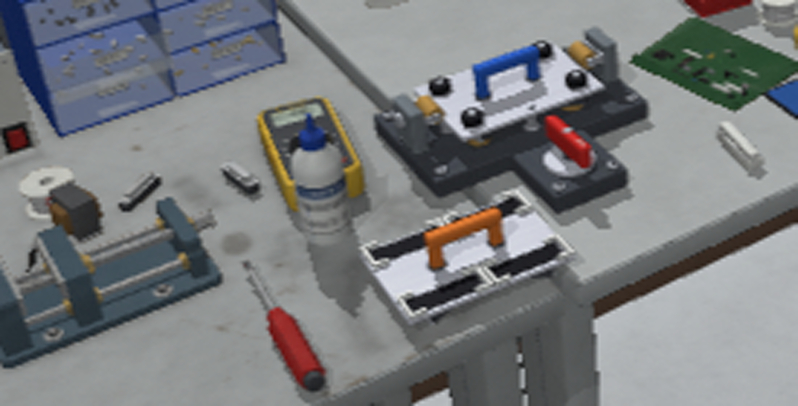

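```bash
cat >> h.py <<'E'
def blob(n,img,box,hsv,z,fn=None,big=True):
    u0,v0,u1,v1=box; c=np.ascontiguousarray(img[v0:v1,u0:u1]); s=4
    c=cv2.resize(c,None,fx=s,fy=s,interpolation=cv2.INTER_CUBIC)
    m=cv2.inRange(cv2.cvtColor(c,cv2.COLOR_RGB2HSV),np.array(hsv[0]),np.array(hsv[1]))
    k,l,st,ce=cv2.connectedComponentsWithStats(m)
    i=1+np.argmax(st[1:,4]); v,u=np.nonzero(l==i)
    P=np.array([p2w(n,a,b,z)[:2] for a,b in zip(u0+(u+.5)/s-.5,v0+(v+.5)/s-.5)],np.float32)
    r=cv2.minAreaRect(P); (cx,cy),(w,h),a=r
    if w<h: w,h=h,w; a+=90
    a=(a+90)%180-90
    e=np.linalg.eigh(np.cov(P.T))[1][:,1]; pa=(np.degrees(np.arctan2(e[1],e[0]))+90)%180-90
    return dict(c=np.round([cx,cy],1),mean=np.round(P.mean(0),1),LW=np.round([w,h],1),ang=round(a,1),pca=round(float(pa),1))
RED=((0,120,80),(8,255,255)); BLU=((105,120,60),(125,255,255)); ORA=((8,150,120),(20,255,255)); WHI=((0,0,150),(180,30,255))
E
python3 - <<'E'
from h import *
t=get_image("top"); s=get_image("scene")
print("blue",blob("top",t,(235,180,275,205),BLU,86))
print("ora",blob("top",t,(170,255,220,275),ORA,56))
print("red",blob("top",t,(240,220,265,260),RED,61.5))
print("mat",blob("top",t,(335,235,420,298),BLU,3))
for b in[(303,250,325,290),(436,263,458,300),(482,260,502,300)]: print("blk",blob("top",t,b,((0,0,165),(180,40,255)),12))
print("plateblue",blob("top",t,(218,165,292,222),((0,0,140),(180,40,255)),49))
print("plateor",blob("top",t,(158,236,232,292),((0,0,150),(180,40,255)),22))
print("s blue",blob("scene",s,(245,235,285,265),BLU,86))
print("s ora",blob("scene",s,(230,290,270,320),ORA,56))
print("s red",blob("scene",s,(270,255,310,290),((0,120,120),(8,255,255)),61.5))
for u,v in [(430,166),(726,180)]: print("latch roller",p2w("top",110+(u+.5)/4-.5,150+(v+.5)/4-.5,64))
for u,v in [(405,70),(775,87),(765,305),(391,290)]: print("mount",p2w("top",110+(u+.5)/4-.5,150+(v+.5)/4-.5,22))
for u,v in [(461,86),(713,98),(703,270),(452,259)]: print("bplate",p2w("top",110+(u+.5)/4-.5,150+(v+.5)/4-.5,49))
for u,v in [(228,360),(472,378),(460,554),(208,540)]: print("oplate",p2w("top",110+(u+.5)/4-.5,150+(v+.5)/4-.5,23))
print("knobdisc",p2w("top",110+573/4-.5,150+367/4-.5,28.5))
print("bottle cap",p2w("top",110+201/4-.5,150+237/4-.5,139))
E
```

```text
blue {'c': array([593. , 258.5]), 'mean': array([594.2, 258.1], dtype=float32), 'LW': array([73.5, 17.3]), 'ang': 88.1, 'pca': 88.3}Traceback (most recent call last):
  File "<stdin>", line 4, in <module>
  File "h.py", line 20, in blob
    P=np.array([p2w(n,a,b,z)[:2] for a,b in zip(u0+(u+.5)/s-.5,v0+(v+.5)/s-.5)],np.float32)
                ~~~^^^^^^^^^
  File "h.py", line 6, in p2w
    m,f,T=cam(n); d=T[:3,:3]@np.array([(u-m["cx"])/f,-(v-m["cy"])/f,-1]); o=T[:3,3]
          ~~~^^^
  File "h.py", line 4, in cam
    m=camera_model(n); f=240/np.tan(np.radians(m["vfov"]/2)); return m,f,np.array(m["cam_to_world"])
ValueError: time passes only in moves, steps and waits
```

```bash
sed -i 's/^def cam(n):/import functools\n@functools.lru_cache\ndef cam(n):/' h.py
python3 - <<'E'
from h import *
t=get_image("top"); s=get_image("scene")
print("blue",blob("top",t,(235,180,275,205),BLU,86))
print("ora",blob("top",t,(170,255,220,275),ORA,56))
print("red",blob("top",t,(240,220,265,260),RED,61.5))
print("mat",blob("top",t,(335,235,420,298),BLU,3))
for b in[(303,250,325,290),(436,263,458,300),(482,260,502,300)]: print("blk",blob("top",t,b,((0,0,165),(180,40,255)),12))
print("plateblue",blob("top",t,(218,165,292,222),((0,0,140),(180,40,255)),49))
print("plateor",blob("top",t,(158,236,232,292),((0,0,150),(180,40,255)),22))
print("s blue",blob("scene",s,(245,235,285,265),BLU,86))
print("s ora",blob("scene",s,(230,290,270,320),ORA,56))
print("s red",blob("scene",s,(270,255,310,290),((0,120,120),(8,255,255)),61.5))
f=lambda u,v,z:np.round(p2w("top",110+(u+.5)/4-.5,150+(v+.5)/4-.5,z)[:2],1)
print("roller",f(430,166,64),f(726,180,64))
print("mount",*[f(u,v,22) for u,v in [(405,70),(775,87),(765,305),(391,290)]])
print("bplate",*[f(u,v,49) for u,v in [(461,86),(713,98),(703,270),(452,259)]])
print("oplate",*[f(u,v,23) for u,v in [(228,360),(472,378),(460,554),(208,540)]])
print("knobdisc",f(573,367,28.5),"cap",f(201,237,139))
E
```

```text
blue {'c': array([592.7, 258.5]), 'mean': array([594.2, 258. ], dtype=float32), 'LW': array([73.5, 17.9]), 'ang': 88.1, 'pca': 88.2}
ora {'c': array([407.8, 411.4]), 'mean': array([407.7, 411.4], dtype=float32), 'LW': array([72.2, 12.5]), 'ang': 86.7, 'pca': 87.0}
red {'c': array([470.8, 260.6]), 'mean': array([471.8, 260.8], dtype=float32), 'LW': array([73. , 14.2]), 'ang': -0.9, 'pca': -1.1}
mat {'c': array([415.8, -75.7]), 'mean': array([415.6, -75.7], dtype=float32), 'LW': array([173.3, 124.1]), 'ang': 88.8, 'pca': 89.0}
blk {'c': array([429.4,  94.7]), 'mean': array([429.8,  94.3], dtype=float32), 'LW': array([22.4,  7.5]), 'ang': -10.0, 'pca': -8.0}
blk {'c': array([ 386.6, -259.4]), 'mean': array([ 389.6, -259.8], dtype=float32), 'LW': array([50.5,  8.5]), 'ang': -14.2, 'pca': -15.1}
blk {'c': array([ 399.4, -386.7]), 'mean': array([ 401.8, -387.1], dtype=float32), 'LW': array([48.8,  7.8]), 'ang': -10.1, 'pca': -9.5}
plateblue {'c': array([595.3, 259.1]), 'mean': array([599.3, 258. ], dtype=float32), 'LW': array([164.3, 114. ]), 'ang': 88.9, 'pca': 87.1}
plateor {'c': array([408.3, 411.6]), 'mean': array([408.8, 411.6], dtype=float32), 'LW': array([164.1, 114.5]), 'ang': 87.0, 'pca': 86.1}
s blue {'c': array([565.8, 272.1]), 'mean': array([573.4, 269.4], dtype=float32), 'LW': array([93.8, 61.8]), 'ang': 88.5, 'pca': -74.2}
s ora {'c': array([386.9, 419.7]), 'mean': array([394.9, 418.3], dtype=float32), 'LW': array([83. , 49.9]), 'ang': 86.7, 'pca': -86.0}
s red {'c': array([455.4, 266.2]), 'mean': array([459.7, 266.5], dtype=float32), 'LW': array([93.4, 18.3]), 'ang': -6.0, 'pca': -4.3}
roller [597.  356.7] [593.6 164. ]
mount [669.8 381.3] [666.1 132.8] [517.7 135.7] [520.6 384.2]
bplate [654.  340.5] [651.2 174.1] [536.  177.4] [538.5 341.7]
oplate [470.8 488.9] [463.3 328.2] [347.1 331.4] [352.1 495.8]
knobdisc [471.8 261.5] cap [534.  486.1]
```

Run:
```python
from h import *
t=get_image("top"); s=get_image("scene")
z=lambda im,b:cv2.resize(im[b[1]:b[3],b[0]:b[2],::-1],(400,300),interpolation=cv2.INTER_CUBIC)
g=np.vstack([np.hstack([z(t,(160,236,232,290)),z(s,(212,286,292,346))]),np.hstack([z(t,(219,167,291,221)),z(s,(228,232,308,292))])])
cv2.imwrite("pics/c4.png",g)
```

```text
(no output)
```

View pics/c4.png

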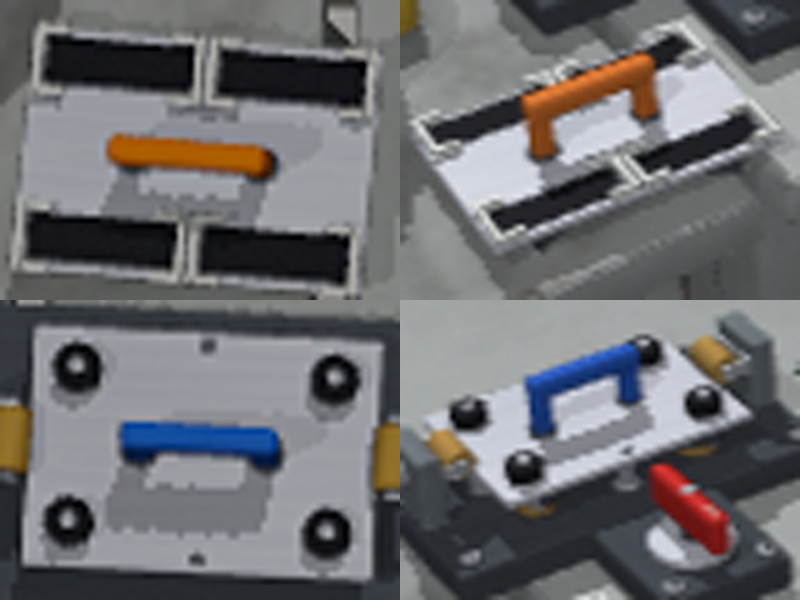

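Run:
```python
from h import *
s=np.mean([get_image("scene").astype(float) for _ in range(4)],0)
b=(222,318,302,348)
c=np.clip((s[b[1]:b[3],b[0]:b[2]]/255)**0.55*255*1.1,0,255).astype(np.uint8)
c=cv2.resize(c,(800,300),interpolation=cv2.INTER_CUBIC)
a=np.radians(-3);R=np.array([[np.cos(a),-np.sin(a)],[np.sin(a),np.cos(a)]])
d=c.copy()
for x,y,col in[(-34,55,(255,0,0)),(-34,-55,(255,0,0)),(-40,0,(0,255,0)),(-48,55,(255,0,255)),(-48,-55,(255,0,255)),(-58,83,(0,0,255)),(-58,-83,(0,0,255))]:
  q=R@[x,y]+[408,411.4]
  for z in(0,13,19):
    u,v=w2p("scene",[[*q,z]])[0]; print(x,y,z,round(u,1),round(v,1)); cv2.circle(d,(int((u-b[0]+.5)*10),int((v-b[1]+.5)*10)),4,col,-1)
cv2.imwrite("pics/c5.png",np.vstack([c,d])[:,:,::-1])
```

```text
-34 55 0 237.6 331.7
-34 55 13 237.0 327.8
-34 55 19 236.8 326.1
-34 -55 0 275.2 316.6
-34 -55 13 274.8 312.8
-34 -55 19 274.7 311.0
-40 0 0 257.7 325.2
-40 0 13 257.3 321.4
-40 0 19 257.1 319.6
-48 55 0 239.8 334.7
-48 55 13 239.3 330.8
-48 55 19 239.0 329.0
-48 -55 0 277.6 319.4
-48 -55 13 277.3 315.6
-48 -55 19 277.1 313.8
-58 83 0 231.3 340.9
-58 83 13 230.7 337.0
-58 83 19 230.4 335.2
-58 -83 0 288.6 317.6
-58 -83 13 288.3 313.8
-58 -83 19 288.2 312.0
```

View pics/c5.png

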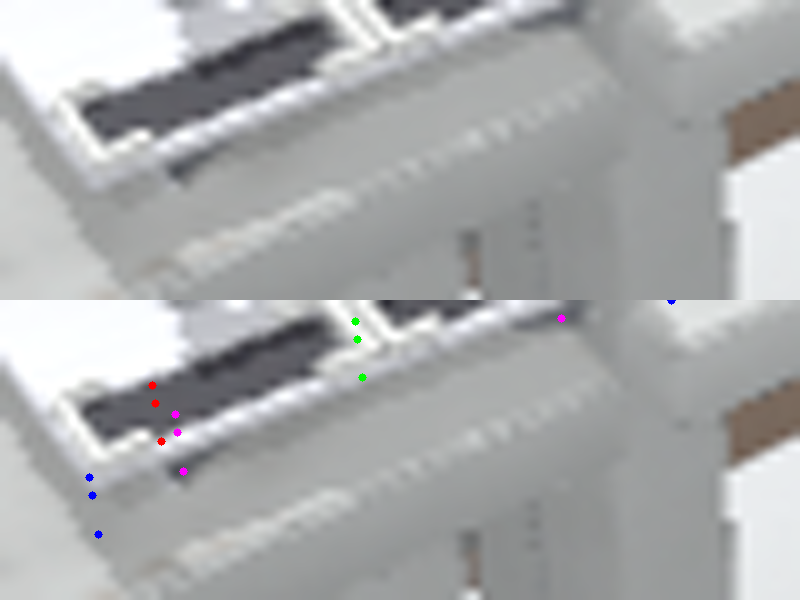

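```bash
cat >> h.py <<'E'
def go(x,y,z,phi):
    o=arm.get_obs(); w,a,b,c=o["ee_rot"]; p=o["eef_pos"]
    R=cv2.Rodrigues(np.zeros(3))[0]
    from scipy.spatial.transform import Rotation as Ro
    R=Ro.from_quat([a,b,c,w]).as_matrix(); ph=np.degrees(np.arctan2(R[1,0],R[0,0]))
    d=R.T@(np.array([x,y,z])-p); t=np.radians((ph-phi+180)%360-180)
    r=np.radians(phi); T=np.array([[np.cos(r),np.sin(r),0],[np.sin(r),-np.cos(r),0],[0,0,-1]]); d2=T.T@(np.array([x,y,z])-p)
    print("t%.1f pos %s phi %.1f tilt %.2f j %s F %s op %.1f g %.0f"%(o["time"],np.round(p,1),ph,np.degrees(np.arccos(-R[2,2])),np.round(o["joint_pos"],2),np.round(o["wrist_force"],1),o["opening"],o["gripper_force"]))
    print("move(tool xyz now)",np.round(d,1),"turn %.3f"%t,"| move after turn",np.round(d2,1))
E
python3 -m crank '[[25,-33,0,0,1],[25,-33,0,0,1],[25,-33,0,0,1],[25,-33,0,0,1],[25,-33,0,0,1]]'
python3 -c "from h import *; go(471,260.6,150,179)"
```

```text
time: 1.02
eef_pos: [282.5, -382.1, 231.3]
ee_rot: [0.0, 0.983, 0.183, -0.0]
wrist_force: [1.6, 0.6, 0.5]
opening: 85.3
gripper_force: 0.0
t1.0 pos [ 282.5 -382.1  231.3] phi 21.1 tilt 0.02 j [ 0.96  0.15 -0.1   1.97  0.02  1.02 -0.35] F [1.6 0.6 0.5] op 85.3 g 0
move(tool xyz now) [ 407.4 -531.6   81.1] turn -2.755 | move after turn [-177.2  645.9   81.3]
```

```bash
for i in 1 2 3; do python3 -m crank '[[25,-33,0,0,1],[25,-33,0,0,1],[25,-33,0,0,1],[25,-33,0,0,1],[25,-33,0,0,1]]' | grep eef_pos; done
for i in 1 2 3 4; do python3 -m crank '[[0,0,0,-0.125,1],[0,0,0,-0.125,1],[0,0,0,-0.125,1],[0,0,0,-0.125,1],[0,0,0,-0.125,1]]' |grep eef_pos; done
python3 -c "from h import *; go(471,260.6,150,179)"
```

```text
eef_pos: [339.6, -183.2, 231.5]
eef_pos: [396.8, 16.0, 231.7]
eef_pos: [454.1, 214.9, 231.5]
eef_pos: [453.7, 213.0, 231.3]
eef_pos: [453.8, 212.8, 231.4]
eef_pos: [453.8, 212.8, 231.4]
eef_pos: [453.8, 212.8, 231.3]
t3.9 pos [453.8 212.8 231.3] phi 164.7 tilt 0.00 j [ 0.48  0.44 -1.22  1.89  0.45  1.13  0.4 ] F [-0.   0.3 -0.5] op 85.4 g 0
move(tool xyz now) [-3.9 50.6 81.3] turn -0.249 | move after turn [-16.3  48.1  81.3]
```

```bash
python3 -m crank '[[0,0,0,-0.125,1],[0,0,0,-0.124,1],[-8,24,20,0,1],[-8,24,30,0,1],[0,0,30,0,1]]' | grep eef_pos; python3 -m crank '[[0,0,0,0,1],[0,0,0,0,1]]'|grep eef_pos
python3 - <<'E'
from h import *
go(471,260.6,35,179)
t=get_image("top");s=get_image("scene")
z=lambda im,b:cv2.resize(im[b[1]:b[3],b[0]:b[2],::-1],(400,300),interpolation=cv2.INTER_CUBIC)
cv2.imwrite("pics/k1.png",np.hstack([z(t,(213,205,293,265)),z(s,(246,225,326,285))]))
E
```

```text
eef_pos: [471.9, 264.1, 150.8]
eef_pos: [470.2, 260.5, 151.0]
t4.5 pos [470.2 260.5 151. ] phi 178.7 tilt 0.13 j [ 0.26  0.6  -1.08  1.88  0.61  1.05  0.47] F [-0.4 -0.2  0.6] op 85.7 g 0
move(tool xyz now) [ -1.1   0.2 116. ] turn -0.005 | move after turn [-8.00e-01  1.00e-01  1.16e+02]
```

View pics/k1.png

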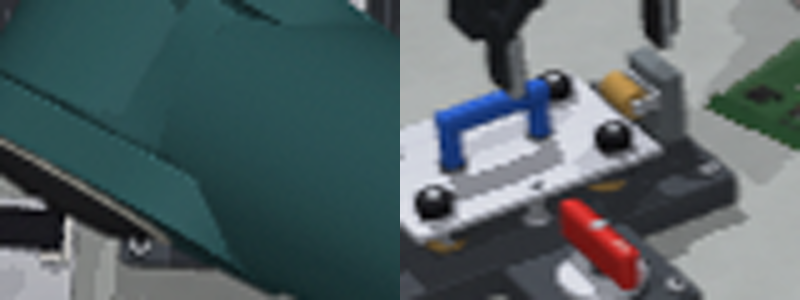

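```bash
python3 -m crank '[[0,0,40,0,1],[0,0,40,0,1],[0,0,30,0,1],[0,0,6,0,1],[0,0,0,0,1]]' | grep -E "eef_pos|force"; for i in 1 2; do python3 -m crank '[[0,0,0,0,0],[0,0,0,0,0],[0,0,0,0,0],[0,0,0,0,0],[0,0,0,0,0]]' 60 ; done
```

```text
eef_pos: [471.1, 260.2, 35.7]
wrist_force: [-0.0, -0.5, 0.5]
gripper_force: 0.0
time: 5.45
eef_pos: [471.3, 260.6, 36.1]
ee_rot: [0.001, 0.012, 1.0, 0.0]
wrist_force: [0.0, -0.5, 0.2]
opening: 25.8
gripper_force: 0.0
time: 5.87
eef_pos: [471.2, 260.5, 35.9]
ee_rot: [0.0, 0.012, 1.0, -0.0]
wrist_force: [-1.6, -3.4, 10.1]
opening: 13.1
gripper_force: 58.9
```

```bash
for i in 1 2; do python3 -m crank '[[0,0,-0.5,0.12,0],[0,0,0,0.12,0],[0,0,0,0.12,0],[0,0,0,0.12,0],[0,0,0,0.12,0]]' | grep -E "eef_pos|force|rot"; done;  python3 -m crank '[[0,0,0,0.06,0],[0,0,0,0.04,0],[0,0,0,0.03,0],[0,0,0,0,0]]'; python3 -c "
from h import *
print(arm.get_obs()['moment']);go(471,260,35,104.5)"
```

```text
eef_pos: [471.2, 260.8, 36.0]
ee_rot: [0.0, 0.31, 0.951, 0.0]
wrist_force: [3.0, 1.6, -4.1]
gripper_force: 59.1
eef_pos: [471.4, 261.0, 36.1]
ee_rot: [-0.0, 0.577, 0.817, 0.001]
wrist_force: [7.2, 6.3, -17.0]
gripper_force: 59.7
time: 7.03
eef_pos: [471.4, 261.0, 36.1]
ee_rot: [0.0, 0.627, 0.779, 0.001]
wrist_force: [8.2, 4.1, -16.1]
opening: 12.6
gripper_force: 66.5
[ 0.83605841 -1.88317719  1.32039685]
t7.0 pos [471.4 261.   36.1] phi 102.4 tilt 0.09 j [-0.06  0.63 -0.64  1.95  0.54  0.74 -0.8 ] F [  8.2   4.1 -16.1] op 12.6 g 66
move(tool xyz now) [-0.9 -0.6  1.1] turn -0.036 | move after turn [-0.8 -0.7  1.1]
```

```bash
python3 - <<'E'
from h import *
def cen(im): 
    m=cv2.inRange(cv2.cvtColor(np.ascontiguousarray(im[225:275,235:300]),cv2.COLOR_RGB2HSV),np.array(BLU[0]),np.array(BLU[1])); v,u=np.nonzero(m); return u.mean()+235,v.mean()+225,len(u)
a=cv2.imread("pics/scene0.png")[:,:,::-1]; print(cen(a),cen(get_image("scene")))
print(w2p("scene",[[595,258,79],[595,258,97]]))
E
for i in 1 2; do python3 -m crank '[[0,0,0,-0.12,0],[0,0,0,-0.12,0],[0,0,0,-0.12,0],[0,0,0,-0.12,0],[0,0,0,-0.12,0]]' | grep -E "eef_pos|force|rot"; done;  python3 -m crank '[[0,0,0,-0.06,0],[0,0,0,-0.04,0],[0,0,0,-0.03,0],[0,0,0,0,0]]'; python3 -m crank '[[0,0,0,0,1],[0,0,0,0,1],[0,0,0,0,1],[0,0,0,0,1],[0,0,0,0,1]]'; python3 -m crank '[[0,0,0,0,1],[0,0,-30,0,1],[0,0,-40,0,1],[0,0,-40,0,1],[0,0,0,0,1]]'
python3 - <<'E'
from h import *
def cen(im): 
    m=cv2.inRange(cv2.cvtColor(np.ascontiguousarray(im[225:275,235:300]),cv2.COLOR_RGB2HSV),np.array(BLU[0]),np.array(BLU[1])); v,u=np.nonzero(m); return u.mean()+235,v.mean()+225,len(u)
print(cen(get_image("scene")));go(595,258.6,160,89)
E
```

```text
(np.float64(263.98809523809524), np.float64(247.8095238095238), 168) (np.float64(259.5526315789474), np.float64(242.74561403508773), 114)
[[264.15227375 245.42617944]
 [263.62309686 240.28624928]]
eef_pos: [471.2, 260.8, 36.1]
ee_rot: [-0.0, 0.365, 0.931, 0.001]
wrist_force: [4.8, 5.0, -14.8]
gripper_force: 60.0
eef_pos: [471.1, 260.6, 36.1]
ee_rot: [0.0, 0.074, 0.997, 0.0]
wrist_force: [4.1, 2.4, -11.8]
gripper_force: 60.3
time: 8.25
eef_pos: [471.1, 260.5, 36.1]
ee_rot: [-0.0, 0.011, 1.0, 0.0]
wrist_force: [6.0, 3.2, -10.2]
opening: 12.9
gripper_force: 60.6
time: 8.67
eef_pos: [470.9, 260.6, 36.4]
ee_rot: [0.0, 0.012, 1.0, 0.0]
wrist_force: [-0.2, 0.0, -0.6]
opening: 72.5
gripper_force: 0.0
time: 9.08
eef_pos: [472.6, 262.6, 152.5]
ee_rot: [0.003, 0.012, 1.0, 0.002]
wrist_force: [0.4, 0.2, 0.6]
opening: 85.2
gripper_force: 0.0
(np.float64(263.0863309352518), np.float64(243.23021582733813), 139)
t9.1 pos [472.2 261.4 149.5] phi 178.6 tilt 0.29 j [ 0.26  0.6  -1.08  1.88  0.62  1.04  0.46] F [-0.6 -1.1 -1.1] op 85.6 g 0
move(tool xyz now) [-122.8    0.2   -9.9] turn 1.564 | move after turn [ -0.7 122.8 -10.5]
```

```bash
for i in 1 2; do python3 -m crank '[[0,0,-2,0.125,1],[0,0,-2,0.125,1],[0,0,-2,0.125,1],[0,0,-2,0.125,1],[0,0,-2,0.125,1]]' | grep -E "eef_pos"; done;  python3 -m crank '[[0,0,0,0.125,1],[0,0,0,0.125,1],[0,0,0,0.064,1],[0,41,0,0,1],[0,41,0,0,1]]' | grep -E "eef_pos"; python3 -m crank '[[0,41,0,0,1],[0,0,0,0,1],[0,0,0,0,1]]'|grep eef_p
python3 - <<'E'
from h import *
s=get_image("scene"); t=get_image("top")
go(594.5,258.6,77,89)
z=lambda im,b:cv2.resize(im[b[1]:b[3],b[0]:b[2],::-1],(400,300),interpolation=cv2.INTER_CUBIC)
cv2.imwrite("pics/k2.png",np.hstack([z(t,(213,165,293,225)),z(s,(226,215,306,275))]))
E
```

```text
eef_pos: [470.6, 260.2, 155.7]
eef_pos: [470.6, 260.2, 165.7]
eef_pos: [552.8, 259.1, 166.0]
eef_pos: [594.8, 257.7, 164.4]
t10.7 pos [592.9 258.6 165.4] phi 89.1 tilt 0.09 j [ 0.02  0.62 -0.68  1.6   0.42  1.09 -0.79] F [0.8 0.1 0.3] op 85.3 g 0
move(tool xyz now) [ 0.   1.7 88.4] turn 0.001 | move after turn [ 0.   1.6 88.4]
```

View pics/k2.png

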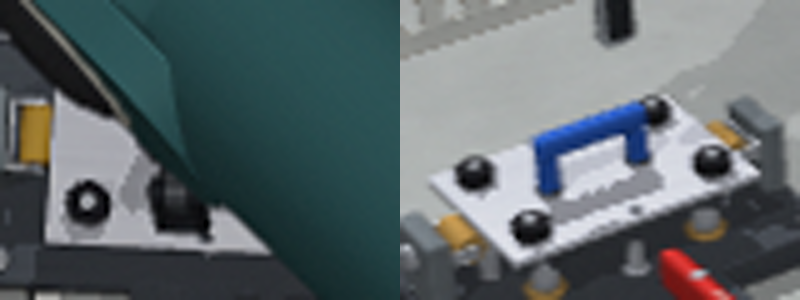

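```bash
python3 -m crank '[[0,1,40,0,1],[0,0.5,40,0,1],[0,0,8,0,1],[0,0,0,0,1],[0,0,0,0,0.5]]' | grep -E "eef_pos|force"; for i in 1 2; do python3 -m crank '[[0,0,0,0,0],[0,0,0,0,0],[0,0,0,0,0],[0,0,0,0,0],[0,0,0,0,0]]' 80 ; done; python3 -c "from h import *; go(416,-75.7,240,89)"
```

```text
eef_pos: [595.3, 259.1, 79.8]
wrist_force: [-0.1, 0.5, 0.1]
gripper_force: 0.0
time: 11.57
eef_pos: [595.6, 258.4, 78.9]
ee_rot: [0.0, 0.713, 0.701, 0.0]
wrist_force: [0.2, -0.7, 7.9]
opening: 12.8
gripper_force: 63.2
time: 11.98
eef_pos: [595.6, 258.5, 78.8]
ee_rot: [0.0, 0.713, 0.701, 0.0]
wrist_force: [-0.4, -0.6, 6.7]
opening: 12.4
gripper_force: 78.3
t12.0 pos [595.6 258.5  78.8] phi 89.0 tilt 0.03 j [-0.02  0.72 -0.63  1.64  0.5   0.95 -0.84] F [-0.4 -0.6  6.7] op 12.4 g 78
move(tool xyz now) [-337.2 -173.8 -161.4] turn 0.000 | move after turn [-337.3 -173.8 -161.2]
```

```bash
python3 -m crank '[[0,0,-10,0,0],[0,0,-15,0,0],[0,0,-25,0,0],[0,0,-30,0,0],[0,0,-30,0,0]]' | grep -E "eef_pos|force|open"; for i in 1 2; do python3 -m crank '[[-33.7,-17.4,0,0,0],[-33.7,-17.4,0,0,0],[-33.7,-17.4,0,0,0],[-33.7,-17.4,0,0,0],[-33.7,-17.4,0,0,0]]'  | grep -E "eef_pos|force|open"; done; python3 -m crank '[[0,0,0,0,0],[0,0,0,0,0]]' | grep -E "eef_pos|force|open"
python3 - <<'E'
from h import *
s=get_image("scene"); t=get_image("top")
go(416,-75.7,35,89)
z=lambda im,b:cv2.resize(im[b[1]:b[3],b[0]:b[2],::-1],(400,300),interpolation=cv2.INTER_CUBIC)
cv2.imwrite("pics/k3.png",np.hstack([z(t,(318,225,438,315)),z(s,(320,175,440,265))]))
E
```

```text
eef_pos: [594.9, 258.4, 190.3]
wrist_force: [0.7, 0.0, -4.7]
opening: 12.5
gripper_force: 78.4
eef_pos: [504.3, 90.1, 189.1]
wrist_force: [0.7, -0.3, -4.6]
opening: 12.4
gripper_force: 78.5
eef_pos: [414.5, -76.7, 189.2]
wrist_force: [2.0, -0.6, -3.9]
opening: 12.3
gripper_force: 78.5
eef_pos: [414.9, -77.3, 189.2]
wrist_force: [0.4, 0.4, -3.6]
opening: 12.4
gripper_force: 78.7
t13.5 pos [416.  -75.1 189. ] phi 89.0 tilt 0.05 j [ 0.77  0.15 -0.71  2.12  0.13  0.91 -0.03] F [-0.5  1.  -5.4] op 12.3 g 79
move(tool xyz now) [-5.00e-01 -1.00e-01  1.54e+02] turn 0.001 | move after turn [ -0.6  -0.  154. ]
```

View pics/k3.png

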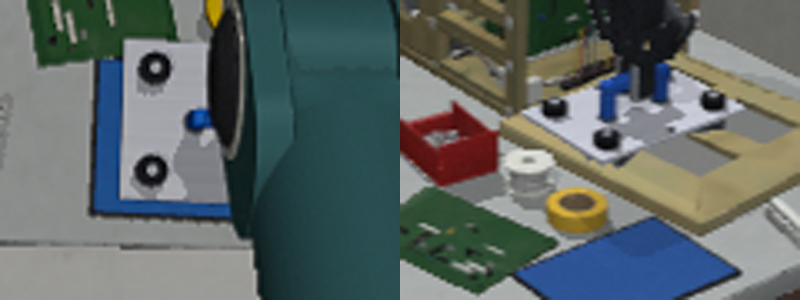

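```bash
python3 -m crank '[[0,0,35,0,0],[0,0,35,0,0],[0,0,35,0,0],[0,0,30,0,0],[0,0,12,0,0]]' | grep -E "eef_pos|force"; python3 -m crank '[[0,0,3,0,0],[0,0,2,0,0],[0,0,2,0,0],[0,0,0,0,0]]' | grep -E "eef_pos|wrist_force|open"
```

```text
eef_pos: [414.6, -73.8, 38.2]
wrist_force: [-1.1, -0.4, -4.4]
gripper_force: 79.0
eef_pos: [416.7, -75.3, 35.2]
wrist_force: [0.7, 0.5, -4.4]
opening: 12.6
```

```bash
python3 -m crank '[[0,0,1,0,0],[0,0,1,0,0],[0,0,0,0,0]]' | grep -E "eef_pos|wrist_force|open"
```

```text
eef_pos: [417.0, -75.5, 34.5]
wrist_force: [-14.1, 5.4, 50.1]
opening: 12.7
```

```bash
python3 -m crank '[[0,0,-1,0,0],[0,0,0,0,0]]' | grep -E "eef_pos|wrist_force|open"; python3 -m crank '[[0,0,0,0,0.4],[0,0,0,0,0.8],[0,0,0,0,1],[0,0,0,0,1],[0,0,0,0,1]]' | grep -E "eef_pos|wrist_force|open"; python3 -m crank '[[0,0,0,0,1],[0,0,-20,0,1],[0,0,-40,0,1],[0,0,-40,0,1],[0,0,-40,0,1]]' | grep -E "eef_pos|wrist_force|open"
python3 - <<'E'
from h import *
s=get_image("scene"); t=get_image("top")
go(408,411.4,150,87)
z=lambda im,b:cv2.resize(im[b[1]:b[3],b[0]:b[2],::-1],(400,300),interpolation=cv2.INTER_CUBIC)
cv2.imwrite("pics/k4.png",np.hstack([z(t,(318,225,438,315)),z(s,(340,215,460,305))]))
E
```

```text
eef_pos: [416.8, -75.5, 34.8]
wrist_force: [-4.3, 5.2, 17.5]
opening: 12.4
eef_pos: [415.8, -75.7, 33.4]
wrist_force: [-0.8, -0.2, 0.7]
opening: 72.2
eef_pos: [415.1, -74.9, 174.7]
wrist_force: [0.7, -1.3, -0.6]
opening: 85.6
t15.6 pos [418.2 -75.9 178.2] phi 89.0 tilt 0.46 j [ 0.79  0.18 -0.74  2.13  0.16  0.88 -0.06] F [ 0.4 -0.  -0.8] op 85.5 g 0
move(tool xyz now) [487.2 -18.7  26.6] turn 0.035 | move after turn [486.1 -35.7  28.2]
```

View pics/k4.png

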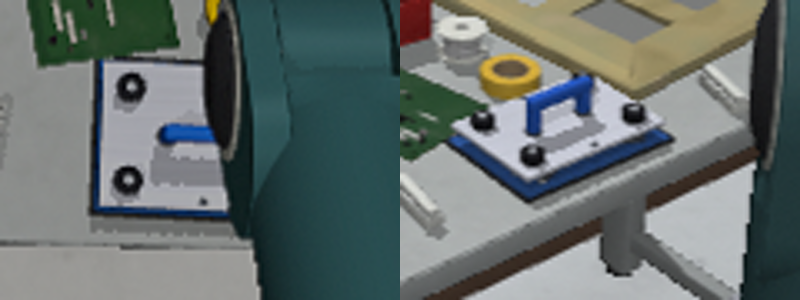

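```bash
for i in 1 2; do python3 -m crank '[[40.6,-1.6,0,0,1],[40.6,-1.6,0,0,1],[40.6,-1.6,0,0,1],[40.6,-1.6,0,0,1],[40.6,-1.6,0,0,1]]' |grep eef_p; done;  python3 -m crank '[[40.6,-1.6,0,0,1],[40.6,-1.6,0,0,1],[0,0,0,0.035,1],[0,0,0,0,1],[0,0,0,0,1]]'|grep eef_p
python3 - <<'E'
from h import *
s=get_image("scene"); t=get_image("top")
go(408,411.4,30,87)
z=lambda im,b:cv2.resize(im[b[1]:b[3],b[0]:b[2],::-1],(400,300),interpolation=cv2.INTER_CUBIC)
cv2.imwrite("pics/k5.png",np.hstack([z(t,(150,225,250,300)),z(s,(202,256,302,331))]))
E
```

```text
eef_pos: [410.6, 129.1, 173.3]
eef_pos: [406.1, 332.4, 172.8]
eef_pos: [404.5, 411.5, 172.7]
t16.9 pos [405.2 410.6 173.1] phi 87.0 tilt 0.05 j [-0.22  0.52 -0.83  1.77  0.44  1.04 -1.26] F [-0.1  0.3  0.7] op 85.4 g 0
move(tool xyz now) [  1.    2.7 143.1] turn -0.000 | move after turn [  0.9   2.7 143.1]
```

View pics/k5.png

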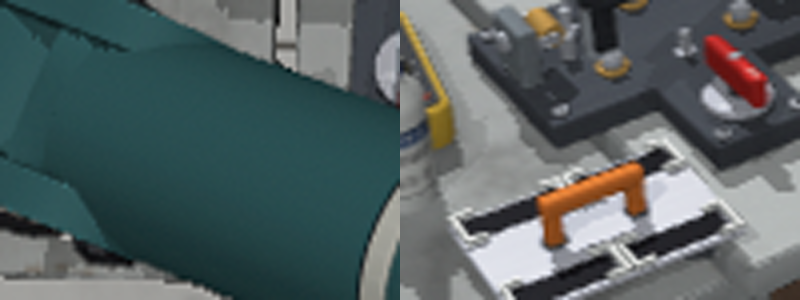

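```bash
python3 -m crank '[[1,2.7,40,0,1],[0,0,40,0,1],[0,0,40,0,1],[0,0,22,0,1],[0,0,0,0,0.6]]' | grep -E "eef_pos|force"; for i in 1 2; do python3 -m crank '[[0,0,0,0,0],[0,0,0,0,0],[0,0,0,0,0],[0,0,0,0,0],[0,0,0,0,0]]' 100 | grep -E "eef|force|open"; done; python3 -c "from h import *; go(595.5,258.6,150,89)"
```

```text
eef_pos: [406.5, 409.5, 27.2]
wrist_force: [0.6, -1.0, -0.1]
gripper_force: 0.0
eef_pos: [408.1, 413.0, 32.6]
wrist_force: [1.8, -5.5, 23.9]
opening: 12.6
gripper_force: 63.0
eef_pos: [408.2, 413.0, 32.7]
wrist_force: [-0.1, -4.2, 13.7]
opening: 12.4
gripper_force: 97.6
t18.2 pos [408.2 413.   32.7] phi 87.0 tilt 0.11 j [-0.32  0.71 -0.7   1.84  0.61  0.81 -1.39] F [-0.1 -4.2 13.7] op 12.4 g 98
move(tool xyz now) [-144.4  195.3 -117.1] turn -0.035 | move after turn [-151.2  189.9 -117.3]
```

```bash
python3 -m crank '[[0,0,-10,0,0],[0,0,-30,0,0],[0,0,-35,0,0],[0,0,-35,0,0],[0,0,-35,0,0]]' | grep -E "eef_pos|force|open"; python3 -m crank '[[0,0,0,-0.035,0],[-30,37,0,0,0],[0,0,0,0,0],[0,0,0,0,0]]'| grep -E "eef_pos|force|open"; python3 -c "from h import *; go(595.6,260.2,150,89)"
```

```text
eef_pos: [406.9, 412.5, 178.5]
wrist_force: [1.5, 0.0, -4.1]
opening: 11.5
gripper_force: 98.4
eef_pos: [441.0, 384.0, 176.7]
wrist_force: [-1.4, 1.0, -5.3]
opening: 12.0
gripper_force: 98.8
t18.9 pos [441.  384.  176.7] phi 88.8 tilt 0.05 j [-0.15  0.53 -0.83  1.75  0.45  1.06 -1.15] F [-1.4  1.  -5.3] op 12.0 g 99
move(tool xyz now) [-120.6  157.1   26.9] turn -0.003 | move after turn [-121.1  156.7   26.7]
```

```bash
python3 -m crank '[[-24,31.3,0,-0.003,0],[-24,31.3,0,0,0],[-24,31.3,0,0,0],[-24,31.3,0,0,0],[-24,31.3,0,0,0]]' | grep -E "eef_pos|force|open"; python3 -m crank '[[0,0,20,0,0],[0,0,20,0,0],[0,0,20,0,0],[0,0,15,0,0],[0,0,0,0,0]]'| grep -E "eef_pos|force|open"
python3 - <<'E'
from h import *
s=get_image("scene"); t=get_image("top")
go(595.6,260.2,80.7,89.1)
z=lambda im,b:cv2.resize(im[b[1]:b[3],b[0]:b[2],::-1],(400,300),interpolation=cv2.INTER_CUBIC)
cv2.imwrite("pics/k6.png",np.hstack([z(t,(206,155,306,230)),z(s,(220,220,320,295))]))
E
```

```text
eef_pos: [594.9, 262.7, 176.8]
wrist_force: [1.2, 0.7, -4.3]
opening: 11.8
gripper_force: 98.9
eef_pos: [592.5, 263.2, 98.5]
wrist_force: [-0.5, -0.5, -2.9]
opening: 12.0
gripper_force: 98.8
t19.9 pos [593.9 264.2 101.8] phi 89.2 tilt 0.04 j [ 0.04  0.72 -0.73  1.63  0.54  1.01 -0.88] F [ 0.5  0.5 -3.5] op 12.1 g 99
move(tool xyz now) [-4.   1.8 21. ] turn 0.002 | move after turn [-4.   1.8 21.1]
```

View pics/k6.png

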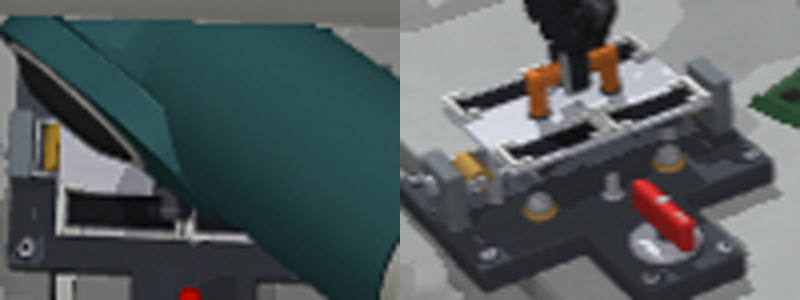

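```bash
python3 -m crank '[[-4,1.8,5,0,0],[0,0,5,0,0],[0,0,5,0,0],[0,0,0,0,0],[0,0,0,0,0]]' | grep -E "eef_pos|force|open";python3 -c "from h import *; go(595.6,260.2,80.7,89.1)"
```

```text
eef_pos: [595.7, 259.7, 86.2]
wrist_force: [-0.2, 0.3, -3.7]
opening: 12.1
gripper_force: 98.9
t20.3 pos [595.7 259.7  86.2] phi 89.2 tilt 0.02 j [ 0.04  0.74 -0.72  1.64  0.56  0.98 -0.88] F [-0.2  0.3 -3.7] op 12.1 g 99
move(tool xyz now) [ 0.5 -0.2  5.5] turn 0.002 | move after turn [ 0.5 -0.2  5.5]
```

```bash
for i in 1 2 3 4; do python3 -m crank '[[0,0,1.5,0,0],[0,0,1.5,0,0],[0,0,0,0,0]]' | grep -E "eef_pos|wrist_force"; done
```

```text
eef_pos: [595.8, 259.7, 83.1]
wrist_force: [-0.1, -0.3, -3.6]
eef_pos: [595.9, 259.7, 80.2]
wrist_force: [0.4, 0.7, -2.4]
eef_pos: [596.5, 260.1, 78.0]
wrist_force: [-0.2, 0.5, 4.0]
eef_pos: [596.4, 259.8, 74.6]
wrist_force: [2.6, -0.0, 0.5]
```

```bash
for i in 1 2 3 4; do python3 -m crank '[[0,0,1.5,0,0],[0,0,1.5,0,0],[0,0,0,0,0]]' | grep -E "eef_pos|wrist_force"; done
```

```text
eef_pos: [595.9, 259.6, 70.9]
wrist_force: [2.3, 0.0, -3.2]
eef_pos: [595.7, 259.5, 67.7]
wrist_force: [3.1, 0.4, -5.9]
eef_pos: [595.6, 259.4, 64.5]
wrist_force: [1.8, 1.2, -9.8]
eef_pos: [595.7, 259.8, 62.1]
wrist_force: [0.4, 0.9, -7.1]
```

```bash
python3 -m crank '[[0,0,0.7,0,0],[0,0,0,0,0]]' | grep -E "eef_pos|wrist_force";  python3 -m crank '[[0,0,0.5,0,0],[0,0,0,0,0]]' | grep -E "eef_pos|wrist_force";python3 -c "
from h import *
print(arm.get_obs()['moment'])"
```

```text
eef_pos: [595.8, 259.9, 62.0]
wrist_force: [-3.5, -0.3, 2.0]
eef_pos: [595.9, 259.9, 61.9]
wrist_force: [-5.6, -2.7, 9.0]
[-0.37405281  1.22285686 -0.12746552]
```

```bash
python3 -m crank '[[0,0,0.6,0,0],[0,0,0,0,0]]' | grep -E "eef_pos|wrist_force";  python3 -m crank '[[0,0,0.6,0,0],[0,0,0,0,0],[0,0,0,0,0]]' | grep -E "eef_pos|wrist_force"; python3 -m crank '[[0,0,-1.5,0,0],[0,0,0,0,0.3],[0,0,0,0,0.6],[0,0,0,0,1],[0,0,0,0,1]]' | grep -E "eef_pos|wrist_force|open"; python3 -m crank '[[0,0,0,0,1],[0,0,0,0,1],[0,0,-20,0,1],[0,0,-40,0,1],[0,0,-40,0,1]]' | grep -E "eef_pos|wrist_force|open"
python3 -m crank '[[0,0,-30,0,1],[-40,-10,0,0,1],[-40,-10,0,0,1],[-40,-10,0,0,1],[-40,-10,0,0,1]]' | grep -E "eef_pos|open"
python3 - <<'E'
from h import *
s=get_image("scene"); t=get_image("top")
go(425,94,100,170)
print("ora",blob("top",t,(235,180,275,205),ORA,86)); 
z=lambda im,b:cv2.resize(im[b[1]:b[3],b[0]:b[2],::-1],(400,300),interpolation=cv2.INTER_CUBIC)
cv2.imwrite("pics/k7.png",np.hstack([z(t,(206,155,306,230)),z(s,(220,220,320,295))])); cv2.imwrite("pics/t7.png",t[:,:,::-1])
E
```

```text
eef_pos: [596.0, 260.0, 61.8]
wrist_force: [-8.0, -3.2, 16.9]
eef_pos: [596.1, 260.0, 61.7]
wrist_force: [-11.0, -5.3, 24.9]
eef_pos: [596.0, 259.6, 61.3]
wrist_force: [0.3, -0.3, -0.0]
opening: 60.1
eef_pos: [595.0, 259.4, 161.6]
wrist_force: [0.1, 1.0, -0.1]
opening: 85.2
eef_pos: [552.8, 98.6, 191.4]
opening: 85.5
t24.4 pos [553.2  92.8 191. ] phi 88.7 tilt 0.21 j [ 0.42  0.47 -0.82  1.79  0.39  1.05 -0.57] F [1.3 0.8 0.2] op 85.5 g 0
move(tool xyz now) [  -1.3 -128.1   91.1] turn -1.418 | move after turn [126.4 -21.1  91. ]
ora {'c': array([594.8, 258.6]), 'mean': array([594.9, 258.7], dtype=float32), 'LW': array([72.2, 12.7]), 'ang': 88.9, 'pca': 88.8}
```

View pics/k7.png

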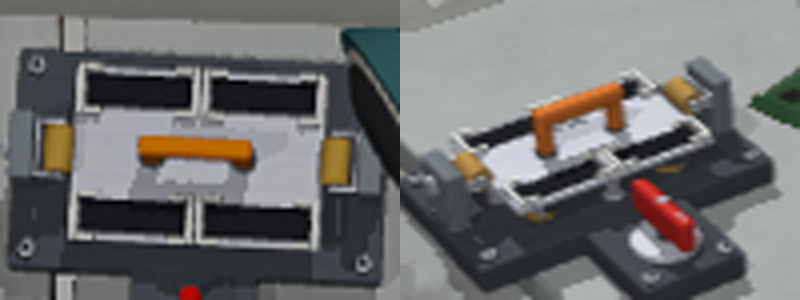

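```bash
cat >> h.py <<'E'
from scipy.optimize import minimize
def ortho(n,img,c,z,half=70):
    g=np.arange(-half,half+1); X,Y=np.meshgrid(c[0]+g,c[1]+g,indexing="ij")
    P=w2p(n,np.c_[X.ravel(),Y.ravel(),np.full(X.size,z)]).astype(np.float32)
    G=cv2.cvtColor(np.ascontiguousarray(img),cv2.COLOR_RGB2GRAY).astype(np.float32)
    return cv2.remap(G,P[:,0].reshape(X.shape),P[:,1].reshape(X.shape),cv2.INTER_CUBIC)
def fit(views,c,a0=-11,z=12,L=67,W=19):
    # views: list of (name,img); returns x,y,angle of long axis
    c=np.array(c,float); I=[cv2.GaussianBlur(ortho(n,im,c,z),(0,0),1.5) for n,im in views]
    u=np.linspace(-L/2,L/2,45); v=np.linspace(-W/2,W/2,13); U,V=[q.ravel() for q in np.meshgrid(u,v)]
    uo=np.linspace(-L/2-8,L/2+8,55); vo=np.linspace(-W/2-6,W/2+6,21); A,B=[q.ravel() for q in np.meshgrid(uo,vo)]
    k=(abs(A)>L/2+1)|(abs(B)>W/2+1); A,B=A[k],B[k]
    def s(p):
        ca,sa=np.cos(np.radians(p[2])),np.sin(np.radians(p[2])); t=0
        for J in I:
            f=lambda a,b:cv2.remap(J,(p[1]+sa*a+ca*b+70).astype(np.float32)[None],(p[0]+ca*a-sa*b+70).astype(np.float32)[None],cv2.INTER_LINEAR,borderMode=cv2.BORDER_REPLICATE)
            t-=np.minimum(f(U,V),215).mean()-f(A,B).mean()
        return t
    best=min(((s((x,y,a)),(x,y,a)) for x in range(-32,33,4) for y in range(-32,33,4) for a in range(a0-60,a0+61,6)))
    r=minimize(s,best[1],method="Nelder-Mead",options=dict(initial_simplex=np.array(best[1])+np.array([[0,0,0],[3,0,0],[0,3,0],[0,0,4]])))
    return np.round([c[0]+r.x[0],c[1]+r.x[1],r.x[2]],1),round(r.fun/len(I),1)
E
cat > m.py <<'E'
from h import *
t0=cv2.imread("pics/top0.png")[:,:,::-1];s0=cv2.imread("pics/scene0.png")[:,:,::-1]
t=get_image("top");s=get_image("scene")
for n,c in dict(A=(407,98),B=(381,-257),C=(390,-382)).items():
    print(n,"t0",*fit([("top",t0)],c),"s0",*fit([("scene",s0)],c),"t",*fit([("top",t)],c),"s",*fit([("scene",s)],c))
E
python3 m.py
```

```text
A t0 [409.5 100.3 -10.3] -16.8 s0 [433.7  86.6 -23.7] -27.1 t [409.5 100.4 -10.3] -17.5 s [433.2  86.7 -23.7] -27.8
B t0 [ 379.7 -258.1  -13.7] -21.0 s0 [ 387.3 -267.6  -16.3] -53.2 t [ 366.  -272.    33.1] -32.8 s [ 394.3 -273.3  -46.3] -62.5
C t0 [ 392.5 -385.4   -9.4] -21.9 s0 [ 429.  -411.2  -57.3] -8.0 t [ 392.6 -385.6   -9. ] -23.3 s [ 370.9 -368.7  -39.5] -31.6
```

Run:
```python
from h import *
t0=cv2.imread("pics/top0.png")[:,:,::-1]
for n,x,y,a in[("A",409.5,100.3,-10.3),("B",379.7,-258.1,-13.7),("C",392.5,-385.4,-9.4)]:
    J=ortho("top",t0,(x,y),14); ca,sa=np.cos(np.radians(a)),np.sin(np.radians(a))
    f=lambda A,B:cv2.remap(J,(sa*A+ca*B+70).astype(np.float32),(ca*A-sa*B+70).astype(np.float32),1)
    U,V=np.meshgrid(np.arange(-46,47,2.),np.arange(-7,8.),indexing="ij"); print(n,"along",*[f"{int(u)}:{int(q)}" for u,q in zip(U[:,0],f(U,V).mean(1))])
    U,V=np.meshgrid(np.arange(-28,29.),np.arange(-18,19,2.)); print("across",*[f"{int(u)}:{int(q)}" for u,q in zip(np.arange(-18,19,2),f(U.T,V.T).mean(1))])
```

```text
A along -46:109 -44:101 -42:100 -40:102 -38:99 -36:90 -34:119 -32:141 -30:138 -28:143 -26:145 -24:141 -22:138 -20:143 -18:143 -16:136 -14:136 -12:147 -10:149 -8:146 -6:144 -4:149 -2:153 0:151 2:144 4:138 6:150 8:155 10:147 12:143 14:149 16:152 18:148 20:146 22:153 24:158 26:150 28:139 30:143 32:144 34:127 36:120 38:126 40:130 42:130 44:130 46:130
across -18:132 -16:132 -14:133 -12:133 -10:132 -8:131 -6:130 -4:131 -2:131 0:130 2:129 4:128 6:128 8:128 10:130 12:133 14:135 16:136 18:135
B along -46:116 -44:111 -42:110 -40:113 -38:107 -36:94 -34:117 -32:145 -30:147 -28:145 -26:143 -24:141 -22:138 -20:148 -18:151 -16:141 -14:135 -12:141 -10:150 -8:152 -6:142 -4:141 -2:146 0:148 2:144 4:146 6:150 8:150 10:146 12:149 14:152 16:148 18:136 20:138 22:154 24:158 26:150 28:140 30:148 32:144 34:124 36:113 38:114 40:122 42:127 44:128 46:128
across -18:131 -16:132 -14:132 -12:131 -10:127 -8:124 -6:124 -4:126 -2:130 0:133 2:135 4:135 6:132 8:128 10:126 12:125 14:126 16:129 18:134
C along -46:116 -44:109 -42:106 -40:107 -38:104 -36:91 -34:110 -32:135 -30:135 -28:136 -26:141 -24:140 -22:138 -20:143 -18:150 -16:146 -14:139 -12:137 -10:139 -8:141 -6:138 -4:136 -2:146 0:150 2:146 4:143 6:146 8:145 10:141 12:142 14:145 16:150 18:150 20:139 22:140 24:142 26:141 28:142 30:147 32:140 34:123 36:117 38:121 40:126 42:130 44:130 46:131
across -18:125 -16:127 -14:127 -12:125 -10:122 -8:121 -6:121 -4:122 -2:125 0:129 2:132 4:132 6:130 8:129 10:127 12:126 14:125 16:125 18:124
```

```bash
for i in 1 2; do python3 -m crank '[[0,0,0,-0.125,0.6],[0,0,0,-0.125,0.6],[0,0,0,-0.125,0.6],[0,0,0,-0.125,0.6],[0,0,0,-0.125,0.6]]' | grep -E "eef_pos"; done;  python3 -m crank '[[0,0,0,-0.125,0.6],[0,0,0,-0.04,0.6],[40,-9,20,0,0.6],[40,-9,20,0,0.6],[40,-9,20,0,0.6]]' | grep -E "eef_pos"; python3 -m crank '[[0,0,0,0,0.6],[0,0,0,0,0.6],[0,0,0,0,0.6]]'|grep eef_p;python3 -c "from h import *; go(410.3,100.3,2,169.7)"
```

```text
eef_pos: [553.7, 101.9, 191.5]
eef_pos: [553.8, 101.9, 191.6]
eef_pos: [439.9, 95.9, 135.9]
eef_pos: [442.2, 95.5, 137.1]
t26.0 pos [442.2  95.5 137.1] phi 170.3 tilt 0.07 j [ 0.7   0.5  -1.19  2.09  0.58  0.94  0.59] F [ 0.3 -0.5 -0.4] op 51.1 g 0
move(tool xyz now) [ 32.4  -0.7 135.1] turn 0.011 | move after turn [ 32.2  -0.9 135.1]
```

```bash
python3 -m crank '[[16,-0.4,30,0.011,0.6],[16,-0.4,30,0,0.6],[0,0,30,0,0.6],[0,0,20,0,0.6],[0,0,12,0,0.6]]' | grep -E "eef_pos"; python3 -m crank '[[0,0,6,0,0.6],[0,0,0,0,0.6],[0,0,0,0,0.6]]'|grep eef_p;python3 -c "from h import *; go(410.3,100.3,2,169.7)"
```

```text
eef_pos: [410.4, 100.3, 12.9]
eef_pos: [410.6, 100.0, 9.1]
t26.7 pos [410.6 100.    9.1] phi 169.7 tilt 0.06 j [ 0.47  0.65 -0.92  2.22  0.87  0.69  0.31] F [-0.2 -0.2  0.7] op 51.4 g 0
move(tool xyz now) [0.4 0.2 7.1] turn -0.001 | move after turn [0.4 0.2 7.1]
```

```bash
python3 -m crank '[[0,0,3,0,0.6],[0,0,3,0,0.6],[0,0,0,0,0.3],[0,0,0,0,0],[0,0,0,0,0]]' 60| grep -E "eef_pos|force|open"; python3 -m crank '[[0,0,0,0,0],[0,0,0,0,0],[0,0,0,0,0],[0,0,0,0,0],[0,0,0,0,0]]' | grep -E "eef|force|open"; python3 -m crank '[[0,0,-10,0,0],[0,0,-30,0,0],[0,0,-40,0,0],[0,0,-40,0,0],[0,0,-30,0,0]]' | grep -E "eef|force|open";python3 -c "from h import *; go(0,0,2,89)"
```

```text
eef_pos: [410.0, 99.2, 2.9]
wrist_force: [-8.7, -3.3, 41.4]
opening: 16.3
gripper_force: 60.1
eef_pos: [410.0, 99.2, 3.0]
wrist_force: [-3.4, -2.4, 11.0]
opening: 16.2
gripper_force: 58.5
eef_pos: [409.5, 99.9, 154.9]
wrist_force: [0.9, -0.9, 0.3]
opening: 16.1
gripper_force: 59.3
t27.9 pos [409.5  99.9 154.9] phi 169.7 tilt 0.05 j [ 0.76  0.4  -1.24  2.14  0.47  0.92  0.64] F [ 0.9 -0.9  0.3] op 16.1 g 59
move(tool xyz now) [ 385.  -171.6  152.9] turn 1.409 | move after turn [-107.  -407.7  152.9]
```

```bash
for i in 1 2; do python3 -m crank '[[0,0,0,0.125,0],[0,0,0,0.125,0],[0,0,0,0.125,0],[0,0,0,0.125,0],[0,0,0,0.125,0]]' | grep -E "eef_pos"; done;  python3 -m crank '[[0,0,0,0.125,0],[0,0,0,0.032,0],[0,0,0,0,0]]' | grep -E "eef_pos|open|force"; python3 -c "from h import *; go(553,218.3,150,89.1)"
```

```text
eef_pos: [409.8, 99.1, 152.8]
eef_pos: [409.7, 99.2, 152.7]
eef_pos: [409.7, 99.3, 152.8]
wrist_force: [0.2, -0.6, -0.8]
opening: 15.9
gripper_force: 59.3
t29.0 pos [409.7  99.3 152.8] phi 88.9 tilt 0.02 j [ 0.51  0.26 -0.91  2.15  0.28  0.85 -0.59] F [ 0.2 -0.6 -0.8] op 15.9 g 59
move(tool xyz now) [121.6 141.1   2.8] turn -0.003 | move after turn [121.2 141.4   2.8]
```

```bash
python3 -m crank '[[24.2,28.3,0,0,0],[24.2,28.3,0,0,0],[24.2,28.3,0,0,0],[24.2,28.3,0,0,0],[24.2,28.3,0,-0.003,0]]' | grep -E "eef_pos"; python3 -m crank '[[0,0,30,0,0],[0,0,30,0,0],[0,0,10,0,0],[0,0,0,0,0],[0,0,0,0,0]]' | grep -E "eef_pos|open|force"
python3 - <<'E'
from h import *
go(553,218.3,56,89.1)
s=get_image("scene");cv2.imwrite("pics/n1s.png",s[:,:,::-1])
E
```

```text
eef_pos: [554.6, 218.8, 152.2]
eef_pos: [553.3, 217.8, 83.4]
wrist_force: [0.9, 0.6, -0.0]
opening: 16.2
gripper_force: 59.3
t29.8 pos [553.3 217.8  83.4] phi 89.2 tilt 0.03 j [ 0.12  0.66 -0.74  1.79  0.55  0.91 -0.88] F [ 0.9  0.6 -0. ] op 16.2 g 59
move(tool xyz now) [ 0.4 -0.3 27.4] turn 0.002 | move after turn [ 0.5 -0.4 27.4]
```

```bash
python3 -m crank '[[0.5,-0.4,12,0,0],[0,0,10,0,0],[0,0,0,0,0],[0,0,0,0,0]]' | grep -E "eef_pos|wrist"; for i in 1 2 3 4; do python3 -m crank '[[0,0,1.5,0,0],[0,0,0,0,0]]' | grep -E "eef_pos|wrist"; done
```

```text
eef_pos: [552.8, 218.1, 60.4]
wrist_force: [0.1, -1.1, -0.7]
eef_pos: [553.0, 218.4, 59.3]
wrist_force: [0.4, -0.1, -0.8]
eef_pos: [553.0, 218.3, 57.6]
wrist_force: [0.6, -0.3, 0.3]
eef_pos: [552.9, 218.2, 55.9]
wrist_force: [-0.6, 0.0, -0.3]
eef_pos: [552.9, 218.3, 54.4]
wrist_force: [0.0, -0.9, -0.8]
```

```bash
for i in 1 2 3; do python3 -m crank '[[0,0,0.8,0,0],[0,0,0,0,0]]' | grep -E "eef_pos|wrist"; done
```

```text
eef_pos: [552.9, 218.3, 53.7]
wrist_force: [-0.9, -0.7, -0.4]
eef_pos: [552.9, 218.3, 52.9]
wrist_force: [-0.0, -0.0, -1.3]
eef_pos: [552.9, 218.3, 52.1]
wrist_force: [0.1, 0.7, 0.2]
```

```bash
python3 -m crank '[[0,0,0.6,0,0],[0,0,0,0,0]]' | grep -E "eef_pos|wrist";  python3 -m crank '[[0,0,0,0,0.3],[0,0,0,0,0.36],[0,0,0,0,0.36],[0,0,0,0,0.36],[0,0,0,0,0.36]]' | grep -E "eef_pos|wrist|open"; python3 -m crank '[[0,0,-10,0,0.36],[0,0,-20,0,0.36],[0,0,-40,0,0.36],[0,0,-40,0,0.36],[0,0,-40,0,0.36]]' | grep -E "eef_pos|wrist|open"; python3 -c "from h import *; go(379.7,-258.1,200,89)"
```

```text
eef_pos: [552.9, 218.3, 51.5]
wrist_force: [1.0, -0.8, -0.3]
eef_pos: [553.0, 218.3, 51.6]
wrist_force: [-0.8, 0.1, -0.9]
opening: 30.6
eef_pos: [552.3, 218.5, 204.0]
wrist_force: [0.9, -0.2, 0.2]
opening: 30.6
t32.4 pos [552.3 218.5 204. ] phi 89.2 tilt 0.04 j [ 0.19  0.52 -0.84  1.7   0.42  1.11 -0.78] F [ 0.9 -0.2  0.2] op 30.6 g 0
move(tool xyz now) [-478.8 -166.3    3.9] turn 0.004 | move after turn [-479.5 -164.3    4. ]
```

```bash
python3 - <<'E'
from h import *
t=get_image("top")
for n,c in dict(B=(380,-258),C=(392,-385)).items(): print(n,*fit([("top",t)],c))
E
for i in 1 2; do python3 -m crank '[[-39,-13.4,0,0,0.6],[-39,-13.4,0,0,0.6],[-39,-13.4,0,0,0.6],[-39,-13.4,0,0,0.6],[-39,-13.4,0,0,0.6]]' | grep -E "eef_pos"; done
python3 - <<'E'
from h import *
t=get_image("top");cv2.imwrite("pics/t8.png",t[:,:,::-1])
for n,c in dict(nest=(552,218)).items(): print(n,*fit([("top",t)],c,a0=89,z=62))
for n,c in dict(B=(380,-258),C=(392,-385)).items(): print(n,*fit([("top",t)],c))
go(380.5,-258.1,200,166.3);go(380.5,-258.1,200,-13.7)
E
```

```text
B [ 365.9 -239.8  -62.2] -30.3
C [ 393.6 -385.8   -9.3] -24.4
eef_pos: [482.2, 22.8, 202.1]
eef_pos: [412.5, -171.4, 202.4]
nest [557.2 211.3  95. ] -38.7
B [ 435.3 -262.7   -5.4] -14.1
C [ 360.7 -412.6  -14.1] -22.9
t33.3 pos [ 409.7 -178.6  201.9] phi 88.8 tilt 0.14 j [ 1.07  0.2  -0.81  2.05  0.18  0.96  0.15] F [ -1.9 -10.8  -0.4] op 51.0 g 0
move(tool xyz now) [-80.1 -27.6   2.1] turn -1.353 | move after turn [  9.6 -84.2   1.9]
t33.3 pos [ 409.7 -178.6  201.9] phi 88.8 tilt 0.14 j [ 1.07  0.2  -0.81  2.05  0.18  0.96  0.15] F [ -1.9 -10.8  -0.4] op 51.0 g 0
move(tool xyz now) [-80.1 -27.6   2.1] turn 1.789 | move after turn [-9.6 84.2  1.9]
```

```bash
for i in 1 2; do python3 -m crank '[[-37.5,-17,0,0,0.6],[-37.5,-17,0,0,0.6],[-37.5,-17,0,0,0.6],[-37.5,-17,0,0,0.6],[-37.5,-17,0,0,0.6]]' | grep -E "eef_pos|wrist"; done
cat > m.py <<'E'
from h import *
t=get_image("top");cv2.imwrite("pics/tm.png",t[:,:,::-1])
for n,c in dict(A=(407,98),B=(380,-258),C=(392,-385)).items():
    H=cv2.cvtColor(np.ascontiguousarray(t),cv2.COLOR_RGB2HSV); u,v=w2p("top",[[*c,10]])[0].astype(int)
    q=H[v-20:v+20,u-20:u+20]; print(n,*fit([("top",t)],c),"teal",round(((q[...,1]>90)&(q[...,0]>80)&(q[...,0]<100)).mean(),2),"dark",round((q[...,2]<60).mean(),2))
go(380.5,-258,200,166)
E
python3 m.py
```

```text
eef_pos: [324.8, -357.6, 202.4]
wrist_force: [1.6, -0.7, 0.6]
eef_pos: [237.2, -544.0, 202.3]
wrist_force: [0.5, 0.4, 0.6]
A [440.8  34.8  11. ] -13.3 teal 0.0 dark 0.0
B [ 379.6 -258.   -13.7] -20.9 teal 0.0 dark 0.0
C [ 392.7 -385.4   -9.4] -21.8 teal 0.0 dark 0.0
t34.2 pos [ 231.8 -550.6  201.7] phi 88.8 tilt 0.15 j [ 1.54  0.45 -0.55  1.7   0.27  1.06  0.88] F [-10.5  -0.8  -2.6] op 51.0 g 0
move(tool xyz now) [295.7 142.4   0.8] turn -1.348 | move after turn [-73.5 319.8   1.7]
```

```bash
cat > n.py <<'E'
from h import *
import sys
t=cv2.imread("pics/tm.png")[:,:,::-1]; J=ortho("top",t,(594.9,258.7),60,95); a=np.radians(-1)
f=lambda X,Y:cv2.remap(J,(np.sin(a)*X+np.cos(a)*Y+95).astype(np.float32),(np.cos(a)*X-np.sin(a)*Y+95).astype(np.float32),1)
for nx in(-42,42):
  for ny in(-41,41):
    U,V=np.meshgrid(np.arange(-40,41,3.),np.arange(-4,5.),indexing="ij"); al=f(nx+V,ny+U).mean(1)
    V,U=np.meshgrid(np.arange(-18,19,3.),np.arange(-20,21.),indexing="ij"); ac=f(nx+V,ny+U).mean(1)
    print(nx,ny,"along y -40..40:",*al.astype(int)," across x -18..18:",*ac.astype(int))
E
python3 n.py
```

```text
-42 -41 along y -40..40: 126 160 29 98 160 151 153 150 153 156 153 152 151 152 154 152 149 152 148 151 150 146 148 149 149 114 161  across x -18..18: 62 116 47 68 89 129 162 166 154 113 130 146 147
-42 41 along y -40..40: 105 151 35 12 17 19 18 21 19 17 19 19 19 18 20 20 19 20 20 19 20 20 19 18 29 113 181  across x -18..18: 60 152 79 16 18 20 20 18 12 27 129 134 134
42 -41 along y -40..40: 142 170 49 13 20 19 20 21 21 21 20 20 20 20 20 21 20 19 20 20 21 20 20 17 17 86 166  across x -18..18: 158 143 56 13 20 20 20 20 10 70 147 70 47
42 41 along y -40..40: 133 166 19 18 20 21 20 19 20 20 20 20 20 20 20 19 20 20 19 19 19 19 20 17 32 116 179  across x -18..18: 156 136 55 16 20 20 20 20 9 70 140 71 48
```

```bash
for i in 1 2; do python3 -m crank '[[29.5,14.2,0,0,0.6],[29.5,14.2,0,0,0.6],[29.5,14.2,0,0,0.6],[29.5,14.2,0,0,0.6],[29.5,14.2,0,0,0.6]]' | grep -E "eef_pos"; done
for i in 1 2; do python3 -m crank '[[0,0,0,0.125,0.6],[0,0,0,0.125,0.6],[0,0,0,0.125,0.6],[0,0,0,0.125,0.6],[0,0,0,0.125,0.6]]' | grep -E "eef_pos"; done; python3 -m crank '[[0,0,0,0.125,0.6],[0,0,0,0.125,0.6],[0,0,0,0.125,0.6],[0,0,0,0.125,0.6],[0,0,0,0.04,0.6]]' | grep -E "eef_pos"; python3 -m crank '[[0,0,40,0,0.6],[0,0,40,0,0.6],[0,0,0,0,0.6],[0,0,0,0,0.6],[0,0,0,0,0.6]]' | grep -E "eef_pos"; python3 -c "from h import *; go(380.4,-258,2.5,-13.7)"
```

```text
eef_pos: [312.0, -394.2, 202.1]
eef_pos: [384.9, -247.6, 202.2]
eef_pos: [384.6, -249.0, 202.1]
eef_pos: [384.6, -249.0, 202.1]
eef_pos: [384.6, -249.0, 202.1]
eef_pos: [385.3, -249.5, 123.5]
t36.7 pos [ 385.3 -249.5  123.5] phi -13.3 tilt 0.08 j [ 0.93  0.31 -0.48  2.1   0.2   0.78 -1.48] F [-0.3 -0.3 -0. ] op 51.2 g 0
move(tool xyz now) [ -3.    9.3 121. ] turn 0.006 | move after turn [ -2.7   9.4 121. ]
```

```bash
python3 -m crank '[[-2.7,9.4,30,0.006,0.6],[0,0,30,0,0.6],[0,0,30,0,0.6],[0,0,18,0,0.6],[0,0,6,0,0.6]]' | grep -E "eef_pos"; python3 -m crank '[[0,0,0,0,0.6],[0,0,0,0,0.6],[0,0,0,0,0.6]]'|grep eef_p;python3 -c "from h import *; go(380.4,-258,2.5,-13.7)"
```

```text
eef_pos: [379.9, -258.3, 7.5]
eef_pos: [380.7, -258.7, 9.5]
t37.4 pos [ 380.7 -258.7    9.5] phi -13.7 tilt 0.16 j [ 0.85  0.52 -0.37  2.15  0.37  0.53 -1.61] F [0.3 0.6 0.1] op 51.4 g 0
move(tool xyz now) [-0.5 -0.6  7. ] turn -0.000 | move after turn [-0.4 -0.6  7. ]
```

```bash
python3 -m crank '[[-0.4,-0.6,3,0,0.6],[0,0,3,0,0.6],[0,0,0,0,0.3],[0,0,0,0,0],[0,0,0,0,0]]' 60| grep -E "eef_pos|force|open"; python3 -m crank '[[0,0,0,0,0],[0,0,0,0,0],[0,0,0,0,0],[0,0,0,0,0],[0,0,0,0,0]]' | grep -E "eef|force|open"; python3 -m crank '[[0,0,-10,0,0],[0,0,-30,0,0],[0,0,-40,0,0],[0,0,-40,0,0],[0,0,-40,0,0]]' | grep -E "eef|force|open";
for i in 1 2 3; do python3 -m crank '[[0,0,0,-0.12,0],[0,0,0,-0.12,0],[0,0,0,-0.12,0],[0,0,0,-0.12,0],[0,0,0,-0.12,0]]' | grep -E "eef_pos|open"; done; python3 -c "from h import *; go(554.4,300.3,165,89.1)"
```

```text
eef_pos: [379.4, -257.2, 1.8]
wrist_force: [-10.4, 5.1, 41.6]
opening: 16.0
gripper_force: 60.6
eef_pos: [379.3, -257.2, 1.9]
wrist_force: [-2.5, 1.7, 9.3]
opening: 15.9
gripper_force: 58.6
eef_pos: [379.0, -256.5, 163.9]
wrist_force: [0.2, -1.4, -0.3]
opening: 16.0
gripper_force: 59.1
eef_pos: [379.2, -257.1, 162.3]
opening: 16.5
eef_pos: [379.2, -257.1, 162.2]
opening: 16.1
eef_pos: [379.2, -257.1, 162.2]
opening: 16.3
t39.9 pos [ 379.2 -257.1  162.2] phi 89.8 tilt 0.03 j [ 1.26  0.3  -0.83  2.06  0.29  0.89  0.26] F [ 0.4 -0.3 -0.4] op 16.3 g 59
move(tool xyz now) [558.1 173.1  -3.1] turn 0.012 | move after turn [560.1 166.5  -2.8]
```

```bash
for i in 1 2 3; do python3 -m crank '[[37.3,11.3,0,0,0],[37.3,11.3,0,0,0],[37.3,11.3,0,0,0],[37.3,11.3,0,0,0],[37.3,11.3,0,0,0]]' | grep -E "eef_pos|open|force"; done;  python3 -m crank '[[0,0,30,0.012,0],[0,0,30,0,0],[0,0,15,0,0],[0,0,0,0,0],[0,0,0,0,0]]' | grep -E "eef_pos|open|force"; python3 -c "from h import *; go(554.2,299,57,89.1)"
```

```text
eef_pos: [437.7, -69.7, 162.3]
wrist_force: [1.4, -1.0, -0.8]
opening: 15.7
gripper_force: 59.1
eef_pos: [496.2, 116.4, 162.2]
wrist_force: [0.2, -1.2, -0.5]
opening: 15.9
gripper_force: 59.1
eef_pos: [554.5, 302.2, 162.2]
wrist_force: [1.2, -0.1, 1.2]
opening: 16.4
gripper_force: 59.1
eef_pos: [554.4, 300.2, 87.2]
wrist_force: [0.7, 0.4, 0.4]
opening: 16.2
gripper_force: 59.1
t41.5 pos [554.4 300.2  87.2] phi 88.7 tilt 0.04 j [ 0.    0.73 -0.78  1.69  0.59  0.98 -1.02] F [0.7 0.4 0.4] op 16.2 g 59
move(tool xyz now) [-1.2 -0.2 30.2] turn -0.007 | move after turn [-1.2 -0.2 30.2]
```

```bash
python3 -m crank '[[-1.2,-0.2,15,-0.007,0],[0,0,13,0,0],[0,0,0,0,0],[0,0,0,0,0]]' | grep -E "eef_pos|wrist"; for i in 1 2 3 4; do python3 -m crank '[[0,0,1.5,0,0],[0,0,0,0,0]]' | grep -E "eef_pos|wrist"; done
```

```text
eef_pos: [554.2, 299.1, 58.7]
wrist_force: [0.1, 0.3, -0.5]
eef_pos: [554.4, 299.5, 57.6]
wrist_force: [-0.2, -0.3, -0.7]
eef_pos: [554.3, 299.4, 55.7]
wrist_force: [0.3, 0.0, -0.6]
eef_pos: [554.2, 299.3, 54.0]
wrist_force: [0.3, 0.2, 0.1]
eef_pos: [554.1, 299.3, 52.3]
wrist_force: [-0.4, -0.1, -0.4]
```

```bash
python3 -m crank '[[0,0,1,0,0],[0,0,0,0,0]]' | grep -E "eef_pos|wrist";  python3 -m crank '[[0,0,0,0,0.3],[0,0,0,0,0.36],[0,0,0,0,0.36],[0,0,0,0,0.36],[0,0,0,0,0.36]]' | grep -E "eef_pos|wrist|open"; python3 -m crank '[[0,0,-10,0,0.36],[0,0,-20,0,0.36],[0,0,-40,0,0.36],[0,0,-40,0,0.36],[0,0,-40,0,0.36]]' | grep -E "eef_pos|wrist|open"
python3 - <<'E'
from h import *
t=get_image("top"); s=get_image("scene")
print(*fit([("top",t)],(392,-385))); go(240,-550,200,89)
E
```

```text
eef_pos: [554.1, 299.3, 51.4]
wrist_force: [0.3, 0.3, -0.7]
eef_pos: [554.2, 299.4, 51.6]
wrist_force: [0.3, -0.7, -0.3]
opening: 30.9
eef_pos: [553.6, 299.4, 204.0]
wrist_force: [0.7, -0.1, 0.2]
opening: 30.7
[ 393.5 -385.8   -9.1] -24.4
t43.6 pos [555.9 301.3 208.8] phi 89.2 tilt 0.50 j [ 0.06  0.59 -0.87  1.6   0.48  1.16 -0.93] F [ 0.   0.8 -0.7] op 31.2 g 0
move(tool xyz now) [-855.9 -303.4    2.9] turn 0.003 | move after turn [-856.7 -300.9    8.8]
```

```bash
for i in 1 2 3 4; do python3 -m crank '[[-39,-13.7,0,0,0.6],[-39,-13.7,0,0,0.6],[-39,-13.7,0,0,0.6],[-39,-13.7,0,0,0.6],[-39,-13.7,0,0,0.6]]' | grep -E "eef_pos"; done; python3 -m crank '[[-39,-13.7,0,0,0.6],[-39,-13.7,0,0,0.6],[0,0,0,0,0.6]]'|grep eef; python3 m.py; python3 n.py
python3 -c "from h import *; go(393.4,-385.4,200,-9.4)"
```

```text
eef_pos: [481.7, 103.9, 201.9]
eef_pos: [410.3, -90.1, 202.2]
eef_pos: [338.8, -284.3, 202.4]
eef_pos: [267.5, -478.2, 202.3]
eef_pos: [235.2, -560.3, 201.3]
A [440.8  34.4  11.4] -13.3 teal 0.0 dark 0.0
B [ 368.1 -243.5   -1.6] -5.0 teal 0.0 dark 0.0
C [ 392.6 -385.4   -9.4] -21.8 teal 0.0 dark 0.0
t45.6 pos [ 237.6 -556.9  201.3] phi 88.9 tilt 0.01 j [ 1.57  0.48 -0.6   1.68  0.3   1.08  0.86] F [0.3 1.2 0.4] op 51.4 g 0
move(tool xyz now) [301.7 136.9   1.4] turn -1.346 | move after turn [-66.3 324.6   1.3]
-42 -41 along y -40..40: 124 160 29 97 160 151 152 149 153 156 153 152 153 152 154 152 149 151 150 151 150 146 148 148 148 113 161  across x -18..18: 62 116 47 68 89 130 162 166 153 112 128 146 147
-42 41 along y -40..40: 105 126 86 151 157 157 153 156 155 157 154 153 150 152 152 149 152 151 151 155 150 150 152 151 149 123 175  across x -18..18: 63 116 52 75 90 130 163 167 148 100 115 133 134
42 -41 along y -40..40: 142 169 48 13 20 19 20 20 19 20 20 20 18 20 20 19 19 20 19 20 20 20 20 18 18 86 166  across x -18..18: 158 143 55 13 20 20 20 20 10 70 147 69 46
42 41 along y -40..40: 133 166 19 18 20 20 19 20 19 19 20 20 20 20 20 20 19 20 19 19 19 19 19 17 32 115 179  across x -18..18: 155 136 56 16 19 20 20 19 9 70 140 70 48
t45.6 pos [ 237.6 -556.9  201.3] phi 88.9 tilt 0.01 j [ 1.57  0.48 -0.6   1.68  0.3   1.08  0.86] F [0.3 1.2 0.4] op 51.4 g 0
move(tool xyz now) [174.6 152.4   1.4] turn 1.715 | move after turn [ 125.7 -194.7    1.3]
```

```bash
python3 -m crank '[[29,25.4,0,0,0.6],[29,25.4,0,0,0.6],[29,25.4,0,0,0.6],[29,25.4,0,0,0.6],[29,25.4,0,0,0.6]]' | grep -E "eef_pos"; python3 -m crank '[[29,25.4,0,0,0.6],[0,0,0,0.123,0.6],[0,0,0,0.123,0.6],[0,0,0,0.123,0.6],[0,0,0,0.123,0.6]]' | grep -E "eef_pos"; for i in 1 2; do python3 -m crank '[[0,0,0,0.123,0.6],[0,0,0,0.123,0.6],[0,0,0,0.123,0.6],[0,0,0,0.123,0.6],[0,0,0,0.123,0.6]]' | grep -E "eef_pos"; done; python3 -m crank '[[0,0,40,0,0.6],[0,0,40,0,0.6],[0,0,0,0,0.6],[0,0,0,0,0.6],[0,0,0,0,0.6]]' | grep -E "eef_pos"; python3 -c "from h import *; go(393.4,-385.4,2,-9.4)"
```

```text
eef_pos: [370.4, -408.6, 202.3]
eef_pos: [395.4, -381.3, 202.3]
eef_pos: [395.3, -381.4, 202.3]
eef_pos: [395.4, -381.4, 202.3]
eef_pos: [395.9, -382.4, 123.7]
t47.7 pos [ 395.9 -382.4  123.7] phi -9.5 tilt 0.09 j [ 0.98  0.44 -0.34  1.89  0.19  0.85 -1.18] F [ 0.8 -0.7  0.8] op 50.9 g 0
move(tool xyz now) [ -2.2   3.3 121.7] turn -0.001 | move after turn [ -2.    3.3 121.7]
```

```bash
python3 -m crank '[[-2,3.3,30,0,0.6],[0,0,30,0,0.6],[0,0,30,0,0.6],[0,0,18,0,0.6],[0,0,6,0,0.6]]' | grep -E "eef_pos"; python3 -m crank '[[0,0,0,0,0.6],[0,0,0,0,0.6],[0,0,0,0,0.6]]'|grep eef_p;python3 -c "from h import *; go(393.4,-385.4,2.5,-9.4)"
```

```text
eef_pos: [392.6, -385.4, 7.4]
eef_pos: [393.5, -386.2, 9.7]
t48.4 pos [ 393.5 -386.2    9.7] phi -9.5 tilt 0.17 j [ 0.94  0.61 -0.28  1.93  0.27  0.63 -1.25] F [-0.1 -0.3  0. ] op 51.2 g 0
move(tool xyz now) [-0.2 -0.8  7.2] turn -0.002 | move after turn [-0.2 -0.8  7.2]
```

```bash
python3 -m crank '[[-0.2,-0.8,3,0,0.6],[0,0,3.3,0,0.6],[0,0,0,0,0.3],[0,0,0,0,0],[0,0,0,0,0]]' 60| grep -E "eef_pos|force|open"; python3 -m crank '[[0,0,0,0,0],[0,0,0,0,0],[0,0,0,0,0],[0,0,0,0,0],[0,0,0,0,0]]' | grep -E "eef|force|open"; python3 -m crank '[[0,0,-10,0,0],[0,0,-30,0,0],[0,0,-40,0,0],[0,0,-40,0,0],[0,0,-40,0,0]]' | grep -E "eef|force|open";
for i in 1 2 3; do python3 -m crank '[[0,0,0,-0.114,0],[0,0,0,-0.114,0],[0,0,0,-0.114,0],[0,0,0,-0.114,0],[0,0,0,-0.114,0]]' | grep -E "eef_pos|open"; done; python3 -c "from h import *; go(637,216.6,165,89.1)"
```

```text
eef_pos: [392.5, -384.5, 1.5]
wrist_force: [-8.8, 6.8, 32.6]
opening: 16.6
gripper_force: 60.7
eef_pos: [392.5, -384.5, 1.6]
wrist_force: [-0.6, 1.0, 5.9]
opening: 15.9
gripper_force: 59.1
eef_pos: [392.1, -384.0, 163.8]
wrist_force: [-0.3, -1.4, -0.4]
opening: 16.3
gripper_force: 58.7
eef_pos: [392.3, -384.4, 162.1]
opening: 16.0
eef_pos: [392.3, -384.4, 162.0]
opening: 16.4
eef_pos: [392.3, -384.4, 162.0]
opening: 16.3
t50.9 pos [ 392.3 -384.4  162. ] phi 88.8 tilt 0.03 j [ 1.28  0.45 -0.71  1.85  0.35  0.97  0.4 ] F [ 0.   0.8 -0.6] op 16.3 g 59
move(tool xyz now) [606.1 231.9  -3.4] turn -0.006 | move after turn [604.8 235.3  -3. ]
```

```bash
for i in 1 2; do python3 -m crank '[[40,2,0,0,0],[40,2,0,0,0],[40,2,0,0,0],[40,2,0,0,0],[40,2,0,0,0]]' | grep -E "eef_pos|open|force"; done;  python3 -m crank '[[40,2,0,-0.006,0],[40,2,0,0,0],[0,0,0,0,0]]' | grep -E "eef_pos|open|force"; python3 -c "from h import *; go(637,215.6,165,89.1)"
```

```text
eef_pos: [407.3, -183.1, 161.8]
wrist_force: [1.1, -0.3, 0.3]
opening: 16.3
gripper_force: 58.7
eef_pos: [422.9, 16.5, 162.0]
wrist_force: [1.1, -0.4, 0.2]
opening: 16.1
gripper_force: 58.7
eef_pos: [428.8, 102.3, 162.5]
wrist_force: [-0.7, 0.4, 0.3]
opening: 16.2
gripper_force: 58.7
t51.9 pos [428.8 102.3 162.5] phi 89.3 tilt 0.16 j [ 0.54  0.3  -0.96  2.1   0.31  0.89 -0.61] F [-0.7  0.4  0.3] op 16.2 g 59
move(tool xyz now) [115.9 206.8  -1.8] turn 0.004 | move after turn [116.6 206.4  -2.5]
```

```bash
python3 -m crank '[[19.3,34.4,0,0.004,0],[19.3,34.4,0,0,0],[19.3,34.4,0,0,0],[19.3,34.4,0,0,0],[19.3,34.4,0,0,0]]' | grep -E "eef_pos"; python3 -m crank '[[19.3,34.4,0,0,0],[0,0,30,0,0],[0,0,30,0,0],[0,0,15,0,0],[0,0,0,0,0]]' | grep -E "eef_pos|open|force"; python3 -m crank '[[0,0,0,0,0],[0,0,0,0,0]]' | grep eef;python3 -c "from h import *; go(637,215.6,58,89.1)"
```

```text
eef_pos: [604.8, 187.6, 161.5]
eef_pos: [636.5, 204.5, 83.3]
wrist_force: [-0.0, -0.1, -0.5]
opening: 16.0
gripper_force: 58.8
eef_pos: [638.9, 205.6, 88.4]
t52.9 pos [638.9 205.6  88.4] phi 88.6 tilt 0.11 j [ 0.14  0.78 -0.75  1.58  0.59  1.03 -0.81] F [0.8 0.3 0.2] op 16.2 g 59
move(tool xyz now) [ 9.9 -2.2 30.4] turn -0.010 | move after turn [ 9.9 -2.  30.4]
```

```bash
python3 -m crank '[[9.9,-2,8,-0.01,0],[0,0,10,0,0],[0,0,8,0,0],[0,0,0,0,0],[0,0,0,0,0]]' | grep -E "eef_pos|wrist"; python3 -c "from h import *; go(637,215.6,58,89.1)"
```

```text
eef_pos: [636.2, 215.3, 59.6]
wrist_force: [-0.3, -0.0, 0.1]
t53.4 pos [636.2 215.3  59.6] phi 89.1 tilt 0.07 j [ 0.12  0.81 -0.73  1.59  0.62  0.99 -0.83] F [-0.3 -0.   0.1] op 16.3 g 59
move(tool xyz now) [0.4 0.8 1.6] turn 0.001 | move after turn [0.4 0.8 1.6]
```

```bash
python3 -m crank '[[0.4,0.6,1.5,0,0],[0,0,0,0,0]]' | grep -E "eef_pos|wrist"; for i in 1 2 3 4; do python3 -m crank '[[0,0,1.4,0,0],[0,0,0,0,0]]' | grep -E "eef_pos|wrist"; done
```

```text
eef_pos: [637.3, 215.8, 58.9]
wrist_force: [-0.2, 0.5, -1.1]
eef_pos: [637.1, 215.8, 57.3]
wrist_force: [-0.2, -0.4, -0.3]
eef_pos: [637.1, 215.8, 55.8]
wrist_force: [-0.0, 0.1, -0.5]
eef_pos: [637.0, 215.8, 54.3]
wrist_force: [0.1, -0.1, -0.4]
eef_pos: [637.0, 215.8, 52.9]
wrist_force: [0.2, 0.4, 0.4]
```

```bash
python3 -m crank '[[0,0,1.3,0,0],[0,0,0,0,0]]' | grep -E "eef_pos|wrist";  python3 -m crank '[[0,0,0,0,0.3],[0,0,0,0,0.36],[0,0,0,0,0.36],[0,0,0,0,0.36],[0,0,0,0,0.36]]' | grep -E "eef_pos|wrist|open"; python3 -m crank '[[0,0,-10,0,0.36],[0,0,-20,0,0.36],[0,0,-40,0,0.36],[0,0,-40,0,0.36],[0,0,-40,0,0.36]]' | grep -E "eef_pos|wrist|open"; python3 -c "from h import *; go(400,-200,200,89)"
```

```text
eef_pos: [637.0, 215.8, 51.6]
wrist_force: [-0.1, -0.3, -0.5]
eef_pos: [637.1, 215.8, 51.9]
wrist_force: [0.4, 0.1, -0.0]
opening: 30.7
eef_pos: [636.6, 216.0, 204.4]
wrist_force: [-0.6, -0.8, 1.1]
opening: 30.4
t55.2 pos [636.6 216.  204.4] phi 89.2 tilt 0.03 j [ 0.16  0.66 -0.82  1.49  0.5   1.21 -0.74] F [-0.6 -0.8  1.1] op 30.4 g 0
move(tool xyz now) [-419.4 -230.6    4.3] turn 0.003 | move after turn [-420.  -229.3    4.4]
```

```bash
python3 -m crank '[[-15,-38,0,0,0.36],[-15,-38,0,0,0.36],[-15,-38,0,0,0.36],[-15,-38,0,0,0.36],[-15,-38,0,0,0.36]]' | grep -E "eef_pos"; for i in 1 2 3; do python3 -m crank '[[-40,-6,0,0,0.36],[-40,-6,0,0,0.36],[-40,-6,0,0,0.36],[-40,-6,0,0,0.36],[-40,-6,0,0,0.36]]' | grep -E "eef_pos"; done; python3 -m crank '[[-38,-16,0,0,0.36],[-38,-16,0,0,0.36],[0,0,0,0,0.36]]'|grep eef; python3 m.py; python3 n.py
python3 - <<'E'
from h import *
t0=cv2.imread("pics/top0.png").astype(int);t=cv2.imread("pics/tm.png").astype(int)
d=(abs(t-t0).max(2)>30).astype(np.uint8)[150:300]; k,l,st,ce=cv2.connectedComponentsWithStats(cv2.dilate(d,np.ones((3,3))))
for q,c in zip(st[1:],ce[1:]):
    if q[4]>12: print("diff box",q[0],q[1]+150,q[2],q[3],"n",q[4])
s0=cv2.imread("pics/scene0.png")
for u,v in[(173,286),(345,275),(137,290)]: print(u,v,"scene patch max/mean",s0[v-6:v+7,u-6:u+7].reshape(-1,3).max(0),s0[v-6:v+7,u-6:u+7].mean((0,1)).astype(int))
s=get_image("scene");print("ora",blob("scene",s,(235,225,300,275),ORA,86))
H=cv2.inRange(cv2.cvtColor(np.ascontiguousarray(s),cv2.COLOR_RGB2HSV),np.array(ORA[0]),np.array(ORA[1]))[225:275,235:300];v,u=np.nonzero(H);print(u.mean()+235,v.mean()+225,w2p("scene",[[595,258.7,79],[595,258.7,97]]))
E
```

```text
eef_pos: [444.0, 143.1, 201.9]
eef_pos: [412.3, -57.5, 202.7]
eef_pos: [379.3, -257.3, 202.7]
eef_pos: [346.4, -456.8, 202.7]
eef_pos: [308.7, -537.1, 201.7]
A [440.6  35.7   9.5] -13.2 teal 0.0 dark 0.0
B [ 368.1 -244.    -2.2] -5.0 teal 0.0 dark 0.0
C [ 434.  -402.1  -85.4] -9.9 teal 0.0 dark 0.0
t57.1 pos [ 311.1 -533.6  201.8] phi 88.8 tilt 0.02 j [ 1.44  0.5  -0.6   1.65  0.31  1.09  0.73] F [1.1 0.8 0.1] op 30.7 g 0
move(tool xyz now) [277.   63.7   1.7] turn -1.347 | move after turn [ -0.6 284.2   1.8]
-42 -41 along y -40..40: 124 160 28 97 160 151 152 149 153 154 150 152 151 151 153 152 149 151 147 150 149 146 147 148 148 113 160  across x -18..18: 61 115 47 68 89 127 162 165 154 113 129 145 146
-42 41 along y -40..40: 105 124 84 150 157 157 153 156 154 156 154 153 149 152 151 151 153 151 150 155 150 150 151 151 148 122 176  across x -18..18: 62 116 51 75 89 130 163 167 150 102 115 133 134
42 -41 along y -40..40: 141 143 120 145 146 146 143 143 147 147 148 146 147 151 152 149 149 148 149 151 148 144 147 147 140 81 164  across x -18..18: 117 102 38 77 94 118 162 166 153 131 134 67 47
42 41 along y -40..40: 132 162 19 18 20 20 19 20 20 19 20 20 20 19 19 19 21 19 20 20 19 19 19 17 31 115 178  across x -18..18: 155 136 55 15 19 20 20 19 8 70 141 70 48
diff box 224 169 65 29 n 1215
diff box 222 201 65 17 n 832
diff box 224 232 14 5 n 56
diff box 269 235 12 5 n 51
diff box 161 239 69 56 n 3009
diff box 344 242 68 55 n 3451
diff box 308 254 12 33 n 232
diff box 486 265 13 33 n 295
diff box 438 268 14 32 n 280
diff box 581 278 59 22 n 830
173 286 scene patch max/mean [183 183 181] [120 120 117]
345 275 scene patch max/mean [209 214 211] [153 155 153]
137 290 scene patch max/mean [163 165 165] [116 117 115]
ora {'c': array([580.3, 276.2]), 'mean': array([580.3, 271.6], dtype=float32), 'LW': array([100.7,  43.4]), 'ang': -66.3, 'pca': -71.2}
263.256 247.328 [[263.94861271 245.50044341]
 [263.41810877 240.35985011]]
```

Run:
```python
from h import *
t=cv2.imread("pics/top0.png");s=cv2.imread("pics/scene0.png")
g=lambda im,u0,v0,u1,v1:print(cv2.cvtColor(im[v0:v1,u0:u1],cv2.COLOR_BGR2GRAY))
np.set_printoptions(linewidth=200)
print("top item");g(t,149,155,164,183);print("top A");g(t,306,252,322,286)
print("scene item");g(s,163,278,184,295);print("scene A");g(s,335,265,356,288)
print(w2p("scene",[[664,529,10],[631,529,10],[697,529,10]]))
```

```text
top item
[[ 91  91  90  91  90  89  89  90  91  90  90  90  90  90  90]
 [ 98  98  98  97  99  99 101 101  89  94  95  94  94  91  91]
 [133 129 128 127 139 130 139 145  90 114 118 118 119 108 109]
 [128 127 124 124 145 110 122 142  75 104 116 118 118 132 133]
 [127 126 123 118 141 147 150 123  97  85 113 118 118 129 130]
 [128 127 124  96 130 142 149 115 101  82 114 118 118 129 129]
 [128 127 126 116 138 142 146 130 136  69 113 117 117 129 131]
 [128 127 127  86 117 140 145 128 150  71 110 115 115 127 132]
 [128 128 128  87  88 139 144 138 142  55 111 114 114 115 129]
 [128 128 128  95 100 140 142 142 116  50 112 114 115 115 128]
 [129 129 127 124 112 141 141 149  96  49 111 115 115 115 128]
 [129 128 126 125 109 139 141 149 104  67 107 113 114 114 127]
 [128 128 125 125  91 128 142 147 123 102  82 110 114 114 127]
 [127 128 126 128  67 120 141 145 110 109  62 109 115 115 128]
 [126 127 126 128  93 124 141 145 116 136  68 110 115 116 129]
 [128 126 126 127 117 122 141 143 125 148  70 110 116 115 129]
 [128 127 125 126  85  88 141 144 136 143  55 110 116 117 129]
 [128 128 126 125  9
[... 5847 characters left out ...]
9]
 [167 167 167 167 167 169 168 170 170 153 109 112 122 134 129 125 121 123 145 169 170]
 [167 167 168 167 168 169 171 171 170 169 155 110 115 124 122 118 114 133 168 169 169]
 [168 168 168 168 168 167 169 171 170 171 170 153 113 123 115 111 117 118 139 171 171]
 [168 168 168 169 168 168 169 170 170 171 171 171 156 119 118 118 119 118 119 139 172]
 [168 168 167 167 167 167 169 170 170 171 171 171 157 118 117 118 119 118 139 171 171]
 [169 167 168 168 168 168 168 169 170 170 171 171 172 170 169 155 118 138 171 171 170]
 [170 170 170 170 170 170 170 170 169 169 168 169 171 172 171 171 170 171 170 170 170]]
[[173.30826837 285.4586592 ]
 [177.59907379 290.81428426]
 [169.14408336 280.26107707]]
```

```bash
python3 -c "
from bench import arm
print(arm.finish_job())"
```

```text
the job is handed in; nothing more can be done
None
```

The job is handed in: the blue-handled plate stands on the mat, the knob is back at rest, the orange-handled plate is pressed home on the balls, and the three white blocks I found lie in three of its nests. I left a fourth strip-shaped object in place because it was greyer and black-based and did not match the blocks.

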